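# Clear the cutting mat after a pattern cut

### The arm

A 7-joint arm with a two-finger parallel gripper is mounted at the origin on the work surface. World frame = base frame: x ahead of the robot, y to its left, z up, the work surface at z = 0. Lengths are in m, angles in rad, forces in N, time in s.
With the tool pointing down it reaches from about 0.375 to 0.925 m from the base axis. Payload 3.1 kg.
Tool frame: the origin (TCP) lies between the finger pads; the fingertips stand 19 mm ahead of it and the grasp point (between the pads) is the TCP; z points along the fingers, y is the direction in which the jaws open and shut (so a half turn about z gives the same grasp; the last joint's range is limited). The gripper opens to 85 mm and grips with 20 to 120 N. Pads are 22 mm wide; open, the fingers measure 114 mm over their backs; the gripper's body (76 mm by 85 mm) begins 54 mm behind the grasp point. The pads swing forward as they close: fully open they stand 13 mm farther back than shut.
Start: joints at [1.022, 0.383, 0.044, 1.598, -0.018, 1.161, -0.05], TCP at [0.283, -0.585, 0.221] pointing down, gripper open.
Joint ranges: [-2.61, 2.61], [-0.41, 2.15], [-1.48, 1.57], [0, 2.5], [-1.57, 4.71], [0.05, 1.97], [-2.85, 2.85]. Speed limits (rad/s): [2.79, 2.79, 3.14, 3.14, 3.14, 3.14, 3.14].

### API

Orientations are given as a unit quaternion [x, y, z, w].
In Python, from bench import move_ptp, movel, move_j, move_gripper, pause, inverse_kinematics, read_camera, camera_params, MotionError, sign_off, look_for, tip_of, read_time_s, read_qpos, read_joint_vel, read_effort, read_eef_pos, read_tcp_rot, read_ft_force, read_ft_torque, read_finger_gap gives the robot as it stands. Calls block until the motion is done:
- move_ptp(position, orientation): joint-space move of the TCP to a pose.
- movel(position, orientation=None, speed=0.15): straight line of the TCP; orientation=None keeps the orientation; speed is the mean speed in m/s.
- move_j(angles): joint-space move.
- move_gripper(opening, effort=None): finger opening in m; effort is the grip in N (None keeps the last); returns when the fingers have stopped.
- pause(seconds).
- inverse_kinematics(position, orientation): joint angles nearest the present ones, or None.
- read_camera(name): name is "scene" or "side" or "wrist"; returns the picture (384x512x3 uint8, red, green, blue); there is no depth.
- camera_params(name): a dict with "K" (3x3 intrinsics, pixels), "dist_coeffs" ([k1, k2, p1, p2, k3] as OpenCV has them; the pictures are not rectified), "camera_from_world" (4x4, takes a point from world to camera coordinates). Camera axes: x right, y down, z forward; pixel columns grow to the right and rows downward; lengths in m; the calibration is good to about 2 mm. A picture is of the moment at which its call begins: read the wrist's pose just before it. camera_params takes no time and is no camera call; for the wrist camera it gives the pose at the moment of the call.
A pose or a line that the arm cannot do raises MotionError and nothing moves.
- sign_off(): hands the job in, once; it reports no verdict.
Trained networks look in the newest picture that a camera, given by its name, has taken for a name from the list of things; names that differ only in an ending like _2 or _b are one class to them, and where a whole thing is asked for, a point or a joint stands for the part that bears it (a point fixed in the world has none). Each returns a list of dicts, best first, with "confidence" (0 to 1); they miss things now and then, are a little off and sometimes report something else, mostly with a low value. They report only what shows in the picture. A call takes as long as a camera call.
- look_for(camera, name): "at" ([column, row] in pixels, amid what is visible of it).
- tip_of(camera, name): "at" ([column, row] in pixels: a listed point, or the origin of a listed thing).
Readings, each from a call of its own:
- read_time_s(): time.
- read_qpos(): joint angles.
- read_joint_vel(): joint speeds.
- read_effort(): joint torques, N m.
- read_eef_pos(): TCP position.
- read_tcp_rot(): TCP orientation.
- read_ft_force(): force on the tool from outside, world axes, zero at the start.
- read_ft_torque(): the same for the moment, N m.
- read_finger_gap(): finger opening in m.
Only numpy, scipy, OpenCV 4.12 (cv2) and the standard library are available. Lean on these libraries where they do the work, as an engineer would, in place of code of your own. Each camera call takes 0.05 s, during which the arm holds its last target.

### The job

Clear the cutting mat: first pile every pattern weight (steel disc) squarely on the small top of the weight stand, one on another and centred. Only then lay both templates flat, one squarely on the other, on the sloped blue board with their short ends down against its ledge and centred across the board; also lay the yellow rotary cutter on its side along the grey cradle, handle between the lips of both saddles. Do not knock over the pin jar.

Things in the scene. Friction and masses are not known exactly. Their poses are not given: they have to be found in the camera images.
- stand: weight stand, fixed to the mat, upright: dark wooden foot disc d 90 mm, thin brass stem, small dark wooden top disc d 40 mm. Origin under the foot's centre.
- stand_top (a point): centre of the weight stand's flat top face, 70 mm above its foot; z up.
- board: blue board of the template rest, fixed, 44 mm wide, sloping 20 degrees, on a white pillar (foot 130 x 90 mm). Origin on its upper face, 100 mm above the foot; x up the slope, y across, z the face's normal. A ledge 24 mm proud crosses its low end, inner face at x = -80 mm; the top end is at x = +70 mm. A template overhangs it by 6 mm each side, 10 mm at the top.
- cradle: grey cutter cradle, fixed: base 100 x 60 x 8 mm with two raised narrow saddles at x = -28 and +28 mm (each 12 mm long in x), with 10 mm high lips on both sides, 36 mm apart inside. Origin under the base's centre; x along the cutter's lying direction.
- cradle_top (a point): midpoint between the two saddles at the height of their seats, 50 mm above the cradle's underside; axes as the cradle.
- cutter: yellow rotary cutter lying on its side, 90 g. Straight handle 115 mm long (x = -65 to +50 mm), 24 mm wide (y), 18 mm high; round black blade head d 45 mm, 6 mm thick, centred at x = +72 mm, 6 to 12 mm above the underside. Origin: on the handle's underside; x points to the blade, z up.
- template_a: kraft-brown rigid cutting template with a black outline on its upper face, flat plate 160 (x) x 56 (y) x 10 mm (z), 70 g. Origin in the middle of the plate; either end or face is as good.
- template_b: pale wood-coloured rigid cutting template with a black outline on its upper face, flat plate 160 (x) x 56 (y) x 10 mm (z), 70 g. Origin in the middle of the plate; either end or face is as good.
- weight_1: pattern weight: solid steel disc d 50 mm, 14 mm thick, about 0.2 kg, dark dot in the middle of each face. Origin in the middle of the disc, z is the disc's axis. May be absent; lies on a template or on the mat.
- weight_2: pattern weight: solid steel disc d 50 mm, 14 mm thick, about 0.2 kg, dark dot in the middle of each face. Origin in the middle of the disc, z is the disc's axis. May be absent; lies on a template or on the mat.
- weight_3: pattern weight: solid steel disc d 50 mm, 14 mm thick, about 0.2 kg, dark dot in the middle of each face. Origin in the middle of the disc, z is the disc's axis. May be absent; lies on a template or on the mat.
- weight_4: pattern weight: solid steel disc d 50 mm, 14 mm thick, about 0.2 kg, dark dot in the middle of each face. Origin in the middle of the disc, z is the disc's axis. May be absent; lies on a template or on the mat.
- weight_5: pattern weight: solid steel disc d 50 mm, 14 mm thick, about 0.2 kg, dark dot in the middle of each face. Origin in the middle of the disc, z is the disc's axis. May be absent; lies on a template or on the mat.
- weight_6: pattern weight: solid steel disc d 50 mm, 14 mm thick, about 0.2 kg, dark dot in the middle of each face. Origin in the middle of the disc, z is the disc's axis. May be absent; lies on a template or on the mat.
- pin_jar: glass pin jar with orange lid, d 52 mm, 70 mm high, bystander. Origin under its centre.

How it is judged:
On the way, in this order (a step that is already met when the one before it is completed fails the run):
1. every pattern weight lies in one square pile on the weight stand (horizontal distance between each of weight_1, weight_2, weight_3, weight_4, weight_5, weight_6 and stand_top below 0.007 m and z of each of weight_1, weight_2, weight_3, weight_4, weight_5, weight_6 in the frame of stand_top above 0.003 m and angle between the z axis of each of weight_1, weight_2, weight_3, weight_4, weight_5, weight_6 and the z axis of stand, either way round below 0.12 rad and linear speed of each of weight_1, weight_2, weight_3, weight_4, weight_5, weight_6 below 0.02 m/s), for 0.2 s.
2. both templates lie one on the other on the sloped board against its ledge (x of template_a in the frame of board between -0.006 and 0.008 m and y of template_a in the frame of board between -0.007 and 0.007 m and z of template_a in the frame of board between 0.002 and 0.018 m and angle between the z axis of each of template_a, template_b and the z axis of board, either way round below 0.08 rad and angle between the x axis of each of template_a, template_b and the x axis of board, either way round below 0.12 rad and linear speed of each of template_a, template_b below 0.02 m/s and x of template_b in the frame of board between -0.006 and 0.008 m and y of template_b in the frame of board between -0.007 and 0.007 m and z of template_b in the frame of board between 0.002 and 0.018 m), for 0.2 s.
At the end, for the whole second after the job is handed in: Weights piled flat on the stand, each within 7 mm of its axis; both templates flat on the sloped board, within 8 mm of the ledge, 7 mm of its centre line and 0.12 rad; cutter flat along both saddles, within 15 mm along, 9 mm across and 0.25 rad; all at rest (all of step 1 and all of step 2 and x of cutter in the frame of cradle_top between -0.015 and 0.015 m and y of cutter in the frame of cradle_top between -0.009 and 0.009 m and z of cutter in the frame of cradle_top between -0.003 and 0.004 m and angle between the z axis of cutter and the z axis of cradle, either way round below 0.12 rad and angle between the x axis of cutter and the x axis of cradle, either way round below 0.25 rad and linear speed of cutter below 0.02 m/s); the robot touches nothing.
It fails at once if the pin jar is knocked over (angle between pin_jar's own z axis and vertical above 0.7 rad).
Of weight_1, weight_2, weight_3, weight_4, weight_5, weight_6 only 4 to 6 are there at a start; the rules pass over those that are not, and their reading is None.
At some moment in a run one of cutter may be knocked a few centimetres aside while the robot is not near it.
Once in a run the grip may slacken for a moment while it holds something.
It also fails if it takes over 210 s, if anything falls off the work surface, if the arm or the gripper's body presses on something with over 40 N, if the wrist force passes 120 N, or if a joint passes its speed limit or range.

## Working session

There is one attempt and no reset: what is moved stays moved. The work goes in short steps, each a Python script; the robot and the scene stay as the last script left them, time stands still between calls to the robot, and variables do not carry over. Pictures are saved under pics/ and viewed, and the job is handed in when it is done.

```bash
ls; mkdir -p pics; python3 - <<'E'
from bench import *
import cv2, numpy as np
for n in ["scene","side","wrist"]:
    im=read_camera(n); cv2.imwrite(f"pics/{n}0.png",im[:,:,::-1])
    p=camera_params(n); print(n,p["K"],p["dist_coeffs"]); print(np.round(p["camera_from_world"],4))
print(read_time_s(),read_eef_pos(),read_tcp_rot(),read_qpos())
E
```

```text
pics
scene [[363.07585359   0.         256.21403915]
 [  0.         363.07585359 196.75933458]
 [  0.           0.           1.        ]] [-0.08164156  0.          0.          0.          0.        ]
[[ 0.12    0.9928 -0.007  -0.074 ]
 [ 0.7535 -0.0957 -0.6504 -0.3731]
 [-0.6464  0.0727 -0.7595  1.3554]
 [ 0.      0.      0.      1.    ]]
side [[361.19296476   0.         255.47949092]
 [  0.         361.19296476 197.85757276]
 [  0.           0.           1.        ]] [-0.07215672  0.          0.          0.          0.        ]
[[ 9.969e-01 -7.860e-02  5.000e-04 -5.803e-01]
 [-5.410e-02 -6.908e-01 -7.210e-01  9.750e-02]
 [ 5.700e-02  7.188e-01 -6.929e-01  9.492e-01]
 [ 0.000e+00  0.000e+00  0.000e+00  1.000e+00]]
wrist [[280.24150177   0.         254.39644508]
 [  0.         280.24150177 188.3893595 ]
 [  0.           0.           1.        ]] [-0.02046271  0.          0.          0.          0.        ]
[[ 0.4359 -0.9    -0.0027 -0.6484]
 [-0.8538 -0.4145  0.3148 -0.0414]
 [-0.2845 -0.1349 -0.9491  0.38  ]
 [ 0.      0.      0.      1.    ]]
0.15 [ 0.2828782  -0.58438079  0.22025545] [ 9.74695907e-01  2.23532567e-01 -2.86475493e-04 -9.99308969e-04] [ 1.02219192  0.38367778  0.04382694  1.59921397 -0.0178883   1.16117211
 -0.04992652]
```

View pics/scene0.png

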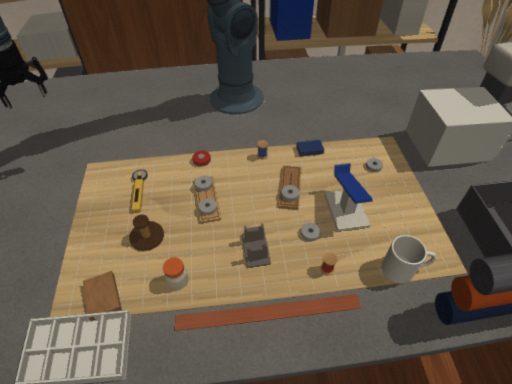

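View pics/side0.png

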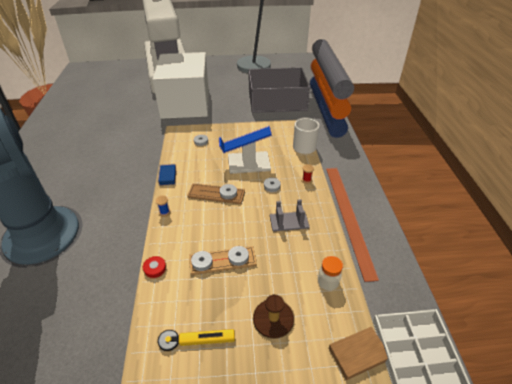

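View pics/wrist0.png

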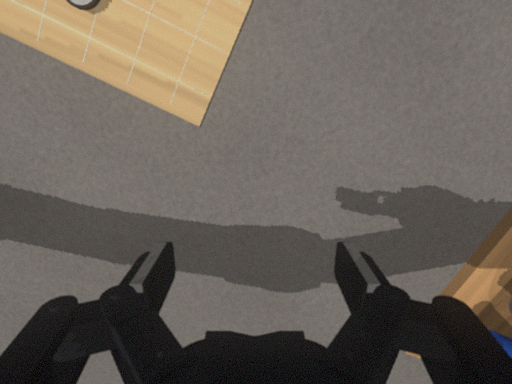

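The views show five weights: two on the left template at scene (204,184) and (207,206), one on the right template at (290,191), and two on the mat at (310,231) and (374,163). The cutter is at (138,190), the stand at (146,235), the cradle at (256,245), the board at (350,190) and the jar at (175,272).

```bash
cat > h.py <<'E'
from bench import *
import cv2, numpy as np, time
from scipy.spatial.transform import Rotation as R
from scipy.optimize import least_squares
def ray(cam,uv,P=None):
    P=P or camera_params(cam)
    K=np.array(P["K"]);d=np.array(P["dist_coeffs"]);T=np.array(P["camera_from_world"])
    n=cv2.undistortPoints(np.array([[uv]],float),K,d)[0,0]
    Rm=T[:3,:3]; o=-Rm.T@T[:3,3]; v=Rm.T@np.array([n[0],n[1],1.]); return o,v/np.linalg.norm(v)
def atz(cam,uv,z,P=None):
    o,v=ray(cam,uv,P); return o+v*(z-o[2])/v[2]
def tri(obs):
    A=np.zeros((3,3));b=np.zeros(3);rs=[]
    for cam,uv,P in obs:
        o,v=ray(cam,uv,P);M=np.eye(3)-np.outer(v,v);A+=M;b+=M@o;rs.append((o,v))
    x=np.linalg.solve(A,b)
    return x,max(np.linalg.norm((np.eye(3)-np.outer(v,v))@(x-o)) for o,v in rs)
def proj(cam,X,P=None):
    P=P or camera_params(cam);T=np.array(P["camera_from_world"])
    r,_=cv2.Rodrigues(T[:3,:3]); q,_=cv2.projectPoints(np.atleast_2d(np.array(X,float)),r,T[:3,3],np.array(P["K"]),np.array(P["dist_coeffs"]))
    return q[:,0]
def snap(cam,name):
    P=camera_params(cam); im=read_camera(cam); cv2.imwrite(f"pics/{name}.png",im[:,:,::-1]); return im,P
def down(yaw):
    # tool z down, tool y (jaw direction) at angle yaw in world xy
    y=np.array([np.cos(yaw),np.sin(yaw),0]);z=np.array([0,0,-1.]);x=np.cross(y,z)
    return R.from_matrix(np.c_[x,y,z]).as_quat()
E
python3 - <<'E'
from h import *
for n in ["weight_1","stand","stand_top","board","cradle","cradle_top","cutter","template_a","pin_jar"]:
    for c in ["scene","side"]:
        print(n,c,[(np.round(d["at"],1).tolist(),round(d["confidence"],2)) for d in tip_of(c,n)], '| look', [(np.round(d["at"],1).tolist(),round(d["confidence"],2)) for d in look_for(c,n)] if n!="stand_top" and n!="cradle_top" else '')
print(read_time_s())
E
```

```text
weight_1 scene [([206.0, 206.1], 0.78), ([290.5, 195.0], 0.73), ([141.0, 218.8], 0.69), ([376.8, 165.5], 0.64), ([202.8, 184.2], 0.57)] | look [([310.3, 231.2], 0.79), ([290.4, 194.3], 0.75), ([202.5, 183.7], 0.74), ([205.5, 205.6], 0.61), ([375.1, 164.3], 0.52)]
weight_1 side [([238.7, 254.3], 0.85), ([229.8, 192.8], 0.69), ([201.4, 140.1], 0.65), ([203.1, 259.0], 0.58), ([270.8, 183.3], 0.52)] | look [([227.9, 192.5], 0.75), ([204.0, 263.4], 0.69), ([236.9, 256.1], 0.61), ([272.3, 182.4], 0.53), ([287.5, 221.1], 0.52), ([199.4, 138.9], 0.45)]
stand scene [([147.2, 234.0], 0.96)] | look [([141.8, 234.6], 0.92)]
stand side [([271.5, 317.3], 0.7)] | look [([274.6, 314.5], 0.85)]
stand_top scene [([142.0, 220.4], 0.98)] | look 
stand_top side [([272.6, 303.3], 0.79), ([228.0, 194.6], 0.26)] | look 
board scene [([353.1, 186.6], 0.81)] | look [([349.1, 184.6], 0.84), ([312.3, 234.9], 0.2)]
board side [([249.0, 137.6], 0.98), ([216.7, 191.4], 0.74)] | look [([244.5, 139.8], 0.82), ([289.3, 218.7], 0.4), ([194.7, 337.0], 0.3)]
cradle scene [([254.9, 250.8], 0.59), ([310.7, 233.7], 0.58)] | look [([255.9, 247.3], 0.86)]
cradle side [([287.4, 220.9], 0.88)] | look [([288.3, 219.3], 0.86), ([191.4, 337.9], 0.16)]
cradle_top scene [([253.4, 238.0], 0.88), ([145.2, 234.6], 0.7)] | look 
cradle_top side [([289.8, 210.2], 0.81)] | look 
cutter scene [([135.4, 197.3], 0.91), ([289.8, 194.5], 0.39)] | look [([137.1, 187.7], 0.56)]
cutter side [([202.6, 338.8], 0.82)] | look [([192.8, 336.9], 0.88), ([222.4, 261.6], 0.5)]
template_a scene [([288.4, 181.8], 0.92), ([206.2, 197.8], 0.65)] | look [([208.3, 197.5], 0.87), ([287.7, 179.3], 0.71)]
template_a side [([222.3, 258.3], 0.93), ([216.6, 190.7], 0.63)] | look [([211.0, 191.8], 0.77), ([224.5, 261.9], 0.61), ([329.0, 273.7], 0.36)]
pin_jar scene [([175.9, 283.5], 0.59)] | look [([174.5, 270.7], 0.68)]
pin_jar side [([328.2, 283.1], 0.56)] | look [([330.0, 273.5], 0.77)]
1.75
```

```bash
python3 - <<'E'
from h import *
S=lambda a,b:tri([("scene",a,None),("side",b,None)])
for n,a,b in [("stand_top",(142,220.4),(272.6,303.3)),("stand",(147.2,234),(271.5,317.3)),("board",(353.1,186.6),(249,137.6)),("cradle_top",(253.4,238),(289.8,210.2)),("cradle",(254.9,250.8),(287.4,220.9)),("cutter",(135.4,197.3),(202.6,338.8)),
 ("jar",(175.9,283.5),(328.2,283.1)),("w far",(375.1,164.3),(200.4,140)),("w mat",(310.3,231.2),(272,183)),("w tR",(290.4,191.5),(229,192)),("w tL1",(203.5,183.9),(203,261)),("w tL2",(206.5,206),(238,255))]:
    x,e=S(a,b);print(n,np.round(x,3),round(e,4), "r",round(np.hypot(x[0],x[1]),3))
for c in ["scene","side"]:
    im=read_camera(c)
    for k,(r,cc) in enumerate({"scene":[((130,290),(110,240)),((130,290),(230,400))],"side":[((110,240),(150,330)),((230,360),(130,360))]}[c]):
        z=cv2.resize(im[r[0]:r[1],cc[0]:cc[1]],None,fx=4.4 if c=="scene" and k==0 else 3.4,fy=4.4 if c=="scene" and k==0 else 3.4,interpolation=cv2.INTER_CUBIC)
        print(z.shape);cv2.imwrite(f"pics/z_{c}{k}.png",z[:600,:800,::-1])
E
```

```text
stand_top [ 0.594 -0.285  0.065] 0.0004 r 0.659
stand [ 0.594 -0.286  0.007] 0.0 r 0.659
board [0.582 0.253 0.103] 0.0004 r 0.635
cradle_top [ 0.671 -0.013  0.052] 0.0003 r 0.671
cradle [ 0.672 -0.008  0.001] 0.0045 r 0.672
cutter [ 0.451 -0.327  0.003] 0.0067 r 0.557
jar [ 0.74  -0.207 -0.003] 0.0029 r 0.768
w far [0.421 0.391 0.008] 0.001 r 0.575
w mat [0.643 0.139 0.015] 0.0008 r 0.658
w tR [0.512 0.108 0.021] 0.0036 r 0.523
w tL1 [ 0.445 -0.132  0.018] 0.0002 r 0.464
w tL2 [ 0.53  -0.125  0.022] 0.0011 r 0.545
(704, 572, 3)
(544, 578, 3)
(442, 612, 3)
(442, 782, 3)
```

View pics/z_scene0.png

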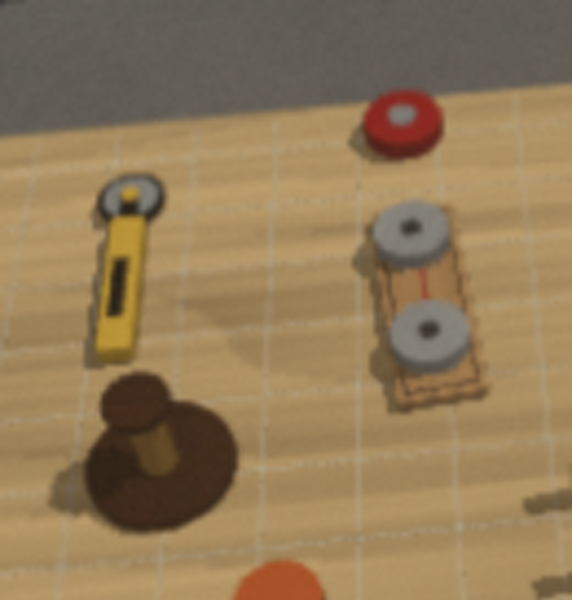

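View pics/z_scene1.png

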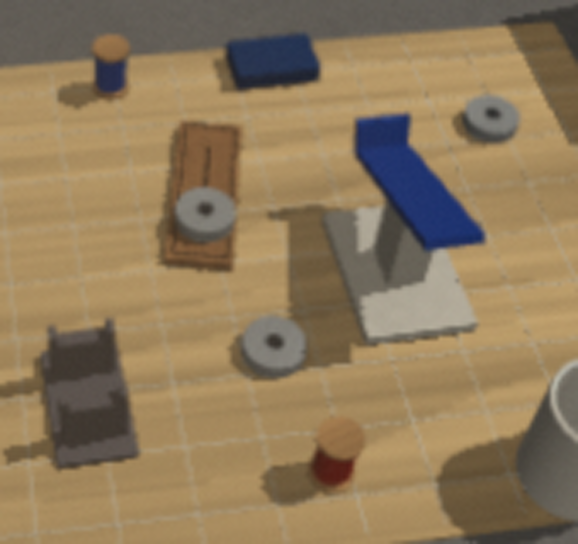

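View pics/z_side0.png

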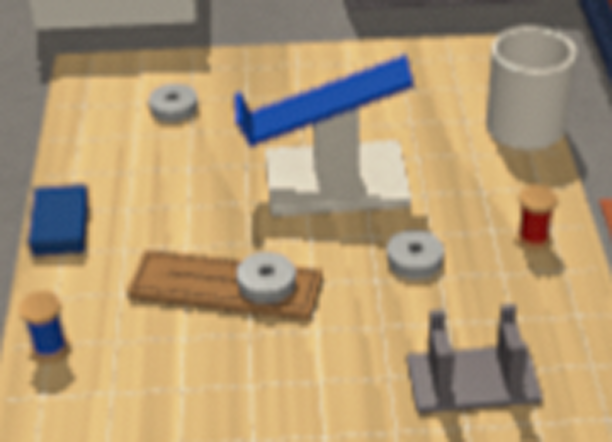

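View pics/z_side1.png

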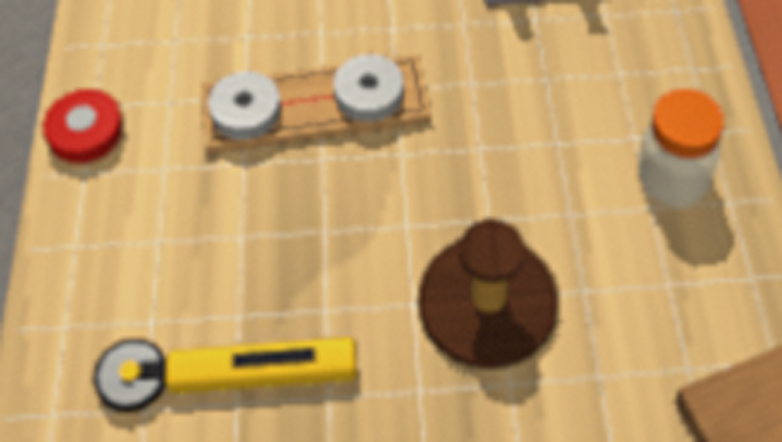

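Five weights confirmed (no sixth in view). The board's ledge faces the robot and the cutter's blade points to the robot. Next I'll get the wrist camera geometry and hover over the stand.

```bash
python3 - <<'E'
from h import *
P=camera_params("wrist");T=np.array(P["camera_from_world"]);o=-T[:3,:3].T@T[:3,3]
Rt=R.from_quat(read_tcp_rot()).as_matrix();p=read_eef_pos()
print("cam in tool",Rt.T@(o-p),"fwd in tool",Rt.T@T[2,:3],"right in tool",Rt.T@T[0,:3])
for dz in [0,.019,.1,.15,.2]:
    print(dz,proj("wrist",p+Rt@np.array([0,0,dz])))
# reachability of yaws
for n,xy in dict(stand=(.594,-.285),far=(.421,.391),mat=(.643,.139),tR=(.512,.108),l1=(.445,-.132),l2=(.53,-.125)).items():
    for yw in [-90,-45,0,45,90,135]:
        q=inverse_kinematics([*xy,.25],down(np.radians(yw)));q2=inverse_kinematics([*xy,.017],down(np.radians(yw)))
        print(n,yw,None if q is None else np.round(q,2), None if q2 is None else np.round(q2,2))
E
```

```text
cam in tool [ 0.08052589 -0.00017978 -0.15166101] fwd in tool [-3.14707486e-01 -4.93578968e-04  9.49188577e-01] right in tool [2.32419218e-04 9.99999795e-01 5.97060425e-04]
0 [[254.81270264 235.87836487]]
0.019 [[254.78970255 222.37654165]]
0.1 [[254.72664686 185.45642179]]
0.15 [[254.70318708 171.75582976]]
0.2 [[254.6859117  161.67917899]]
stand -90 [ 0.45  0.38 -0.09  1.54  0.03  1.22 -1.21] [ 0.42  0.63 -0.05  1.7   0.04  0.82 -1.22]
stand -45 [ 0.52  0.39 -0.18  1.53  0.07  1.23 -0.45] [ 0.51  0.64 -0.16  1.69  0.13  0.83 -0.5 ]
stand 0 [ 0.62  0.4  -0.3   1.53  0.12  1.23  0.29] [ 0.59  0.65 -0.27  1.69  0.22  0.84  0.22]
stand 45 [ 0.7   0.41 -0.42  1.52  0.17  1.24  1.04] [ 0.68  0.67 -0.39  1.68  0.32  0.86  0.94]
stand 90 [ 0.79  0.43 -0.53  1.52  0.23  1.25  1.79] [ 0.75  0.69 -0.49  1.68  0.4   0.88  1.67]
stand 135 [ 1.2   0.71 -1.25  1.5   0.67  1.42  2.28] [ 1.21  1.1  -1.26  1.66  1.1   1.25  2.06]
far -90 [ 0.15  0.5  -1.25  1.71  0.5   1.29 -2.78] [-0.2   0.65 -0.77  1.88  0.59  0.85 -2.84]
far -45 [ 0.07  0.43 -1.12  1.71  0.4   1.26 -1.92] [-0.33  0.59 -0.6   1.89
[... 1969 characters left out ...]
7   0.41 -0.55  2.15  0.34  0.67  1.48]
l1 135 [ 1.44  0.12 -1.29  1.95  0.13  1.16  2.46] [ 1.25  0.78 -1.25  2.13  0.94  0.97  1.81]
l2 -90 [ 0.39  0.17 -0.26  1.81  0.05  1.16 -1.46] [ 0.32  0.47 -0.19  1.98  0.14  0.7  -1.53]
l2 -45 [ 0.44  0.18 -0.31  1.81  0.06  1.17 -0.68] [ 0.43  0.49 -0.32  1.97  0.22  0.72 -0.81]
l2 0 [ 0.54  0.19 -0.43  1.8   0.09  1.17  0.08] [ 0.52  0.5  -0.43  1.97  0.3   0.73 -0.09]
l2 45 [ 0.6   0.2  -0.5   1.8   0.1   1.17  0.86] [ 0.59  0.52 -0.51  1.96  0.36  0.75  0.65]
l2 90 [ 0.67  0.21 -0.58  1.8   0.12  1.17  1.63] [ 0.6   0.52 -0.52  1.96  0.37  0.75  1.43]
l2 135 [ 1.17  0.41 -1.23  1.78  0.4   1.25  2.19] [ 1.11  0.93 -1.25  1.94  1.02  1.1   1.77]
```

```bash
python3 - <<'E'
from h import *
t=read_time_s()
move_ptp([.594,-.285,.27],down(0));print(read_time_s()-t,read_eef_pos())
im,P=snap("wrist","w_stand"); 
print(tip_of("wrist","stand_top"),look_for("wrist","stand_top") )
print([ (d["at"],atz("wrist",d["at"],.07,P)) for d in tip_of("wrist","stand_top")])
E
```

```text
1.6 [ 0.59226725 -0.28826257  0.26950762]
[{'at': [260.9, 161.8], 'confidence': 0.62}] [{'at': [259.8, 150.3], 'confidence': 0.97}]
[([260.9, 161.8], array([ 0.59974868, -0.28806992,  0.07      ]))]
```

View pics/w_stand.png

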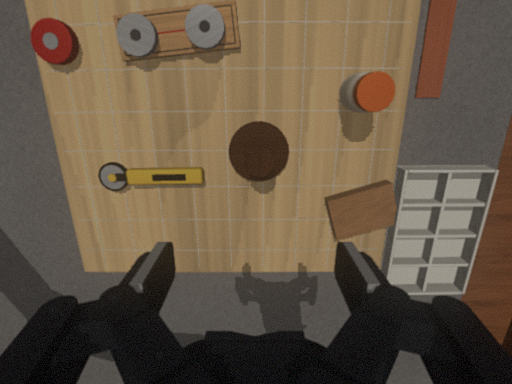

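The wrist view shows the stand at (259,151), with top and foot nearly concentric. The cutter is at (150,176) and the jar at (372,92). I'll check how well the arm settles and zoom in.

```bash
python3 - <<'E'
from h import *
print(read_eef_pos(),read_qpos(),read_time_s()); pause(.3);print(read_eef_pos(),R.from_quat(read_tcp_rot()).as_matrix().round(4),read_joint_vel())
movel([.594,-.285,.27]);print(read_eef_pos());pause(.2);print(read_eef_pos())
im,P=snap("wrist","w_stand2")
z=im[110:195,215:305].astype(float); z=np.clip((z)*2.5,0,255).astype(np.uint8)
cv2.imwrite("pics/w_stand2z.png",cv2.resize(z,None,fx=6.5,fy=6.5,interpolation=cv2.INTER_CUBIC)[:,:,::-1])
E
```

```text
[ 0.59298324 -0.28688485  0.26972658] [ 0.61873966  0.38476689 -0.30299871  1.5056285   0.11822534  1.26972082
  0.29824593] 3.65
[ 0.59397721 -0.28502611  0.27000844] [[ 1.e-04  1.e+00  0.e+00]
 [ 1.e+00 -1.e-04  0.e+00]
 [ 0.e+00  0.e+00 -1.e+00]] [-0.0009555  -0.00114396 -0.00225661 -0.001135    0.00092597  0.00132816
  0.00040249]
[ 0.59405881 -0.28490915  0.27002195]
[ 0.59403276 -0.28493415  0.26998425]
```

View pics/w_stand2z.png

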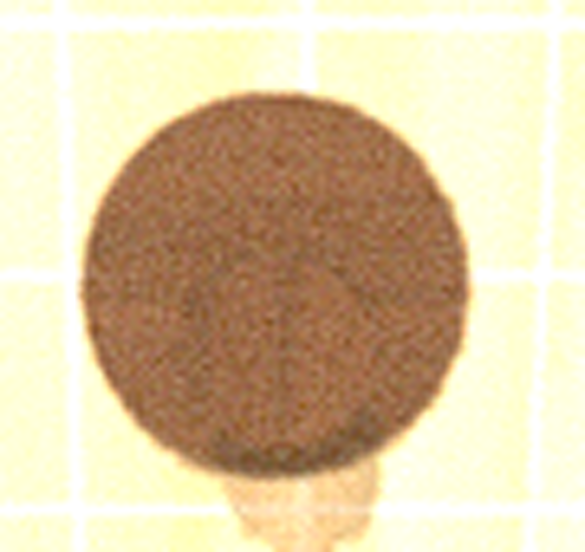

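```bash
python3 - <<'E'
from h import *
def foot(im,r,c):
    h=im.astype(int); m=((h.max(2)<85)&(h[:,:,0]>=h[:,:,2]+8)).astype(np.uint8)
    s=np.zeros_like(m); s[r[0]:r[1],c[0]:c[1]]=m[r[0]:r[1],c[0]:c[1]]
    n,l,st,ce=cv2.connectedComponentsWithStats(s); k=1+np.argmax(st[1:,4]); return (l==k).astype(np.uint8),st[k]
im=cv2.imread("pics/w_stand2.png")[:,:,::-1];P=camera_params("wrist")
m,st=foot(im,(110,205),(200,320));print(st)
ct=max(cv2.findContours(m,cv2.RETR_EXTERNAL,cv2.CHAIN_APPROX_NONE)[0],key=len)
print(cv2.fitEllipse(ct))
# fit center & z-height: circle r .045 at height z
pts=ct[:,0].astype(float)
W0=lambda z:np.array([atz("wrist",p,z,P) for p in pts])
for z in [.005,.008,.01,.012,.015]:
    w=W0(z); r=least_squares(lambda q:np.hypot(w[:,0]-q[0],w[:,1]-q[1])-q[2],[.594,-.285,.045],loss="soft_l1",f_scale=.0005); print(z,r.x,r.cost)
E
```

```text
[ 228  124   59   60 2769]
((256.9369201660156, 153.6599578857422), (58.1395149230957, 58.81847381591797), 174.42306518554688)
0.005 [ 0.59730485 -0.2883721   0.04431103] 2.1492274217107077e-05
0.008 [ 0.59727882 -0.28776565  0.04399198] 2.1254951708262033e-05
0.01 [ 0.59726147 -0.28736134  0.04377929] 2.109705457863415e-05
0.012 [ 0.59724411 -0.28695704  0.04356659] 2.0939414161106412e-05
0.015 [ 0.59721809 -0.28635058  0.04324754] 2.070343945040474e-05
```

```bash
cat >> h.py <<'E'
def goto(p,yaw,lin=False,speed=.15,settle=.3):
    (movel(p,down(yaw),speed) if lin else move_ptp(p,down(yaw)))
    pause(settle)
def standfit(im,P,z=.01):
    h=im.astype(int); m=((h.max(2)<85)&(h[:,:,0]>=h[:,:,2]+8)).astype(np.uint8); m[205:]=0;m[:90]=0;m[:,:190]=0;m[:,330:]=0
    n,l,st,ce=cv2.connectedComponentsWithStats(m); k=1+np.argmax(st[1:,4])
    ct=max(cv2.findContours((l==k).astype(np.uint8),cv2.RETR_EXTERNAL,cv2.CHAIN_APPROX_NONE)[0],key=len)
    w=np.array([atz("wrist",p,z,P) for p in ct[:,0].astype(float)])
    r=least_squares(lambda q:np.hypot(w[:,0]-q[0],w[:,1]-q[1])-q[2],[.594,-.285,.045],loss="soft_l1",f_scale=.0005)
    return r.x
E
python3 - <<'E'
from h import *
for y in [90,-90]:
    goto([.595,-.286,.27],np.radians(y),settle=.4)
    im,P=snap("wrist",f"w_st_{y}"); print(y,standfit(im,P),read_eef_pos(),read_time_s(),np.round(proj("wrist",read_eef_pos()*[1,1,0]+[0,0,.01],P)))
E
```

```text
90 [ 0.59661637 -0.28761179  0.04359839] [ 0.59497346 -0.28598073  0.26996589] 6.2417 [[254. 153.]]
-90 [ 0.59660555 -0.28770674  0.04360442] [ 0.59499777 -0.28602805  0.26999975] 6.9417 [[254. 153.]]
```

The stand's axis agrees to 0.5 mm across three yaws: (0.5968, -0.2876). The wrist camera is therefore good, and the scene and side cameras are 3 mm off. Now the first weight.

```bash
cat >> h.py <<'E'
ST=np.array([.5968,-.2876])
def disc(im,P,guess,ztop):
    g=proj("wrist",[guess[0],guess[1],ztop],P)[0]
    h=im.astype(int); mx=h.max(2);sat=mx-h.min(2)
    m=((sat<22)&(mx>95)).astype(np.uint8)
    yy,xx=np.mgrid[:384,:512]; m[np.hypot(xx-g[0],yy-g[1])>75]=0
    n,l,st,ce=cv2.connectedComponentsWithStats(m)
    k=max([i for i in range(1,n) if st[i,4]>400],key=lambda i:-np.hypot(*(ce[i]-g)))
    ct=max(cv2.findContours((l==k).astype(np.uint8),cv2.RETR_EXTERNAL,cv2.CHAIN_APPROX_NONE)[0],key=len)
    (cx,cy),r=cv2.minEnclosingCircle(ct)
    fill=np.zeros_like(m);cv2.drawContours(fill,[cv2.convexHull(ct)],-1,1,-1)
    near=np.hypot(xx-cx,yy-cy)<r*.5
    w=np.clip(100-mx,0,None)*(fill&near)
    dot=np.array([(w*xx).sum(),(w*yy).sum()])/w.sum()
    return atz("wrist",dot,ztop,P),atz("wrist",(cx,cy),ztop-.003,P),dot,(cx,cy,r)
def look_disc(guess,zb,yaw,name):
    goto([guess[0],guess[1],zb+.18],yaw)
    im,P=snap("wrist",name); return disc(im,P,guess,zb+.014)
E
python3 - <<'E'
from h import *
move_gripper(.072)
r=look_disc([.447,-.135],.010,np.radians(-90),"d1");print(r,read_time_s(),read_ft_force())
E
```

```text
(array([ 0.44031232, -0.13235698,  0.024     ]), array([ 0.44051948, -0.13248232,  0.021     ]), array([252.26123672, 173.673386  ]), (252.38616943359375, 172.83285522460938, 21.030912399291992)) 10.2833 [0.27543368 0.48573398 0.01800752]
```

View pics/d1.png

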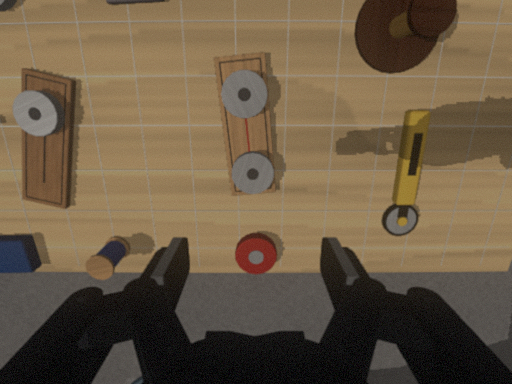

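The disc dot is at (252,173). The other disc is at (244,94) and the red tin at (256,255) is clear of the fingers. Grasping.

```bash
cat >> h.py <<'E'
def grab(xy,zb,yaw,dz=.0105):
    zc=zb+.007
    movel([xy[0],xy[1],zc+.05],down(yaw),.3)
    movel([xy[0],xy[1],zc+dz],down(yaw),.12); pause(.15)
    print("down",read_eef_pos().round(4),read_ft_force().round(1))
    move_gripper(.04,60); pause(.1)
    g=read_finger_gap(); print("gap",round(g,4),read_ft_force().round(1))
    return g
def lift(xy,yaw,z=.27):
    movel([xy[0],xy[1],z],down(yaw),.3)
def stack(k,yaw,dz=.0105,extra=.001):
    zc=.07+.014*k+.007
    move_ptp([ST[0],ST[1],.27],down(yaw)); pause(.2)
    print("gap at stand",round(read_finger_gap(),4))
    movel([ST[0],ST[1],zc+dz+.02],down(yaw),.25); pause(.2)
    movel([ST[0],ST[1],zc+dz+extra],down(yaw),.04); pause(.25)
    print("place",read_eef_pos().round(4),read_ft_force().round(1),round(read_finger_gap(),4))
    move_gripper(.068); pause(.1)
    movel([ST[0],ST[1],.27],down(yaw),.2)
E
python3 - <<'E'
from h import *
y=np.radians(-90);xy=[.4404,-.1324]
grab(xy,.010,y); im,P=snap("wrist","g1"); lift(xy,y,.2);pause(.2); print(read_finger_gap(),read_ft_force(),read_time_s()); snap("wrist","g1b")
E
```

```text
down [ 0.4418 -0.1328  0.0288] [-0.5  0.4  0.7]
gap 0.0402 [-0.5  0.8 -0.2]
0.039827781313506706 [-0.28227161 -0.27885913  0.11775008] 12.9583
```

View pics/g1b.png

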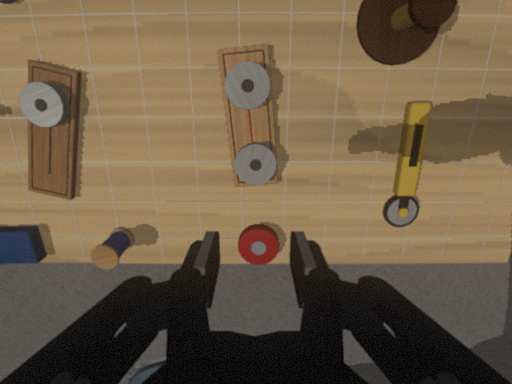

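View pics/g1.png

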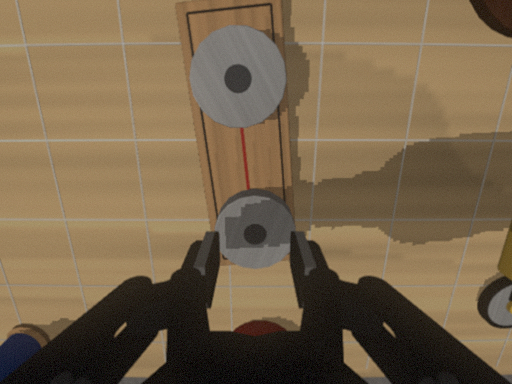

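The grasp missed: in g1 the fingertips (row 232) sit above the disc at (255,232). I'll check the tip-to-TCP distance with the fixed cameras.

```bash
python3 - <<'E'
from h import *
p=read_eef_pos();print(p,read_finger_gap())
for c in ["scene","side"]:
    im,P=snap(c,"x_"+c)
    q=proj(c,[p,p-[0,0,.019],p+[0,.02,0],p-[0,.02,0]]);print(c,q.round(1))
    a=q[0].astype(int); z=im[a[1]-60:a[1]+40,a[0]-60:a[0]+60]
    z=cv2.resize(z,None,fx=5,fy=5,interpolation=cv2.INTER_CUBIC)
    for k,col in zip(range(4),[(255,0,0),(0,255,0),(255,0,255),(255,0,255)]):
        u=((q[k]-a+[60,60])*5+2).astype(int); cv2.circle(z,tuple(int(v) for v in u),4,col,-1)
    cv2.imwrite(f"pics/x_{c}z.png",z[:,:,::-1])
E
```

```text
[ 0.43901155 -0.13197357  0.19808686] 0.03992811110867785
scene [[195.3 133.9]
 [196.2 139.7]
 [203.2 133.2]
 [187.3 134.6]]
side [[191.3 208.6]
 [192.4 214.9]
 [191.8 201.8]
 [190.8 215.6]]
```

View pics/x_sidez.png

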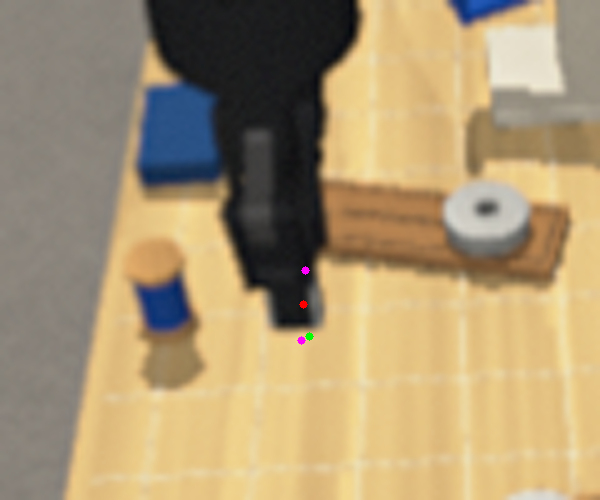

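View pics/x_scenez.png

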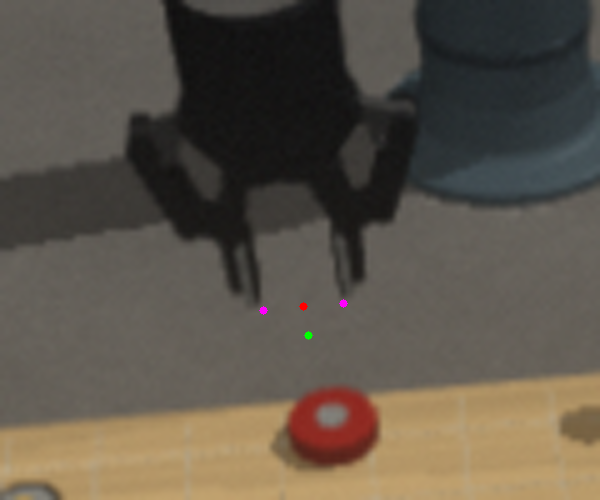

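By both cameras the tips sit roughly at TCP level or slightly behind, not 19 mm ahead. A touch-off on bare mat will settle it.

```bash
python3 - <<'E'
from h import *
y=0
move_gripper(.05)
goto([.48,-.235,.06],y); 
f0=read_ft_force(); z=.022
movel([.48,-.235,z],down(y),.1); pause(.2); print(read_eef_pos(),read_ft_force()-f0)
while z>-.02:
    z-=.002; movel([.48,-.235,z],down(y),.03); pause(.05); f=read_ft_force()-f0
    print(round(z,4),read_eef_pos().round(4),f.round(1))
    if abs(f[2])>3: break
print(read_time_s(),read_finger_gap())
snap("scene","t_scene");snap("wrist","t_wrist")
movel([.48,-.235,.06],down(y),.2)
E
```

```text
[ 0.48072654 -0.23525557  0.02269824] [-1.39043754  0.18238337 -1.3327057 ]
0.02 [ 0.48   -0.235   0.0201] [-0.3 -0.9 -1.7]
0.018 [ 0.4799 -0.235   0.0179] [-0.  -0.3 -0.9]
0.016 [ 0.4799 -0.2349  0.0159] [-0.2 -1.6 -1.6]
0.014 [ 0.4799 -0.2349  0.0139] [-0.6  0.4 -0.6]
0.012 [ 0.4799 -0.2349  0.0119] [-0.6 -0.1 -0.6]
0.01 [ 0.4799 -0.235   0.0099] [ 0.2 -0.3 -1. ]
0.008 [ 0.48   -0.2349  0.0079] [-0.4  0.7 -1.5]
0.006 [ 0.4799 -0.2349  0.0059] [ 0.7 -0.8  0.4]
0.004 [ 0.4799 -0.235   0.0039] [-0.   0.6 -0.2]
0.002 [ 0.4799 -0.2349  0.0019] [-0.1  0.5 -1.5]
-0.0 [ 4.799e-01 -2.349e-01 -1.000e-04] [ 0.5 -0.4 -1.6]
-0.002 [ 0.4799 -0.235  -0.0021] [-0.7 -0.4 -1. ]
-0.004 [ 0.4799 -0.235  -0.0041] [-0.4  0.2 -0.7]
-0.006 [ 0.4799 -0.2349 -0.0061] [ 0.2 -0.1 -1. ]
-0.008 [ 0.4799 -0.2349 -0.0081] [-0.3 -0.3 -1.7]
-0.01 [ 0.4805 -0.2352 -0.0098] [-0.5 -0.4  1.3]
-0.012 [ 0.4805 -0.2352 -0.0099] [-4.3  1.1 13.8]
20.8833 0.050025961472053626
```

Contact came at reported TCP z = -0.0099 with a gap of 0.05, so the tips are 9.8 mm *behind* the reported TCP. I'll look at the contact picture to check for a lateral offset too.

```bash
python3 - <<'E'
import cv2
im=cv2.imread("pics/t_wrist.png");cv2.imwrite("pics/t_wz.png",cv2.resize(im[180:300,150:360],None,fx=3.8,fy=3.8,interpolation=cv2.INTER_CUBIC))
E
```

View pics/t_wz.png

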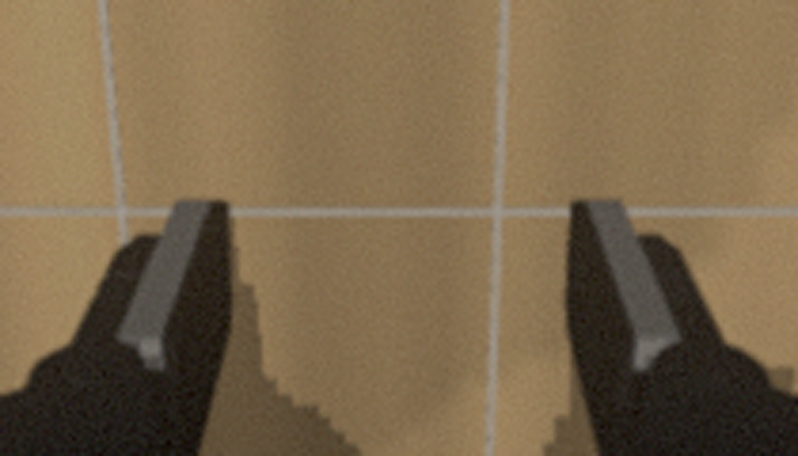

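```bash
python3 - <<'E'
from h import *
Rt=R.from_quat(down(0)).as_matrix();p=np.array([.48,-.235,-.0099])
# cam fixed in tool: compute camera_from_tool from current pose
P=camera_params("wrist");T=np.array(P["camera_from_world"]);q=R.from_quat(read_tcp_rot()).as_matrix();pe=read_eef_pos()
W=np.eye(4);W[:3,:3]=q;W[:3,3]=pe; CT=T@W
V=np.eye(4);V[:3,:3]=Rt;V[:3,3]=p; P["camera_from_world"]=CT@np.linalg.inv(V)
for zz in [228,205],[230,322],[572,202],[568,322]:
    uv=np.array(zz)/3.8+[150,180]; x=atz("wrist",uv,0,P); print(uv.round(1),(Rt.T@(x-p)).round(4))
E
```

```text
[210.  233.9] [ 0.0069 -0.0254 -0.0099]
[210.5 264.7] [-0.0132 -0.0261 -0.0099]
[300.5 233.2] [ 0.0074  0.0256 -0.0099]
[299.5 264.7] [-0.0132  0.0261 -0.0099]
```

Jaws are centred in y and about 3 mm off in x, which is fine for the discs. I'll use the measured tip offset and retry.

```bash
sed -i 's/dz=\.0105/dz=-.0150/g' h.py; python3 - <<'E'
from h import *
y=np.radians(-90)
move_gripper(.072)
r=look_disc([.4404,-.1324],.010,y,"d1c");print(r[0],r[1])
xy=r[0][:2]
grab(xy,.010,y); lift(xy,y,.2);pause(.2); print(read_finger_gap(),read_ft_force(),read_time_s()); snap("wrist","g1c")
E
```

```text
[ 0.44031895 -0.13233853  0.024     ] [ 0.4402105  -0.13246343  0.021     ]
down [ 0.4415 -0.1327  0.0031] [1.  0.3 0.4]
gap 0.0475 [-2.3  0.2  7. ]
0.04714731159209194 [ 0.07269316 -0.87068325 -1.87927508] 26.425
```

View pics/g1c.png

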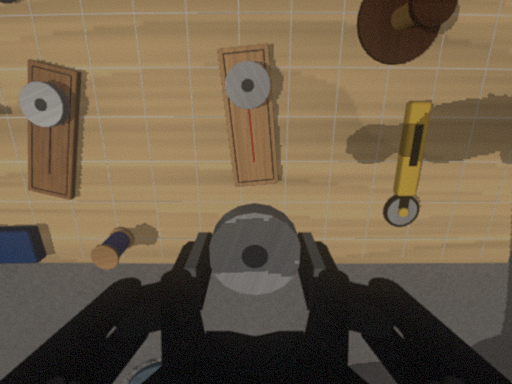

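The disc is held, with its dot at (255,256). I'll measure its in-hand offset and place it.

```bash
cat >> h.py <<'E'
def inhand(name,ztool=-.0218):
    P=camera_params("wrist");p=read_eef_pos();q=R.from_quat(read_tcp_rot()).as_matrix()
    im=read_camera("wrist");cv2.imwrite(f"pics/{name}.png",im[:,:,::-1])
    mx=im.astype(int).max(2);yy,xx=np.mgrid[:384,:512]
    w=np.clip(110-mx,0,None)*(np.hypot(xx-255,yy-256)<24)
    # dot = dark comp nearest centre
    n,l,st,ce=cv2.connectedComponentsWithStats((w>25).astype(np.uint8))
    c=[i for i in range(1,n) if st[i,4]>60]
    if not c: return None
    k=min(c,key=lambda i:np.hypot(ce[i][0]-255,ce[i][1]-256))
    o,v=ray("wrist",ce[k],P); o=q.T@(o-p);v=q.T@v; x=o+v*(ztool-o[2])/v[2]
    return x[:2],st[k,4],ce[k]
def stack(k,yaw,dz,extra=.001,name="ih"):
    zc=.07+.014*k+.007
    move_ptp([ST[0],ST[1],.27],down(yaw)); pause(.3)
    r=inhand(name,dz-.007); print("inhand",r,"gap",round(read_finger_gap(),4))
    if r is None or r[1]>500 or abs(r[0]).max()>.012: print("CHECK"); return False
    q=R.from_quat(down(yaw)).as_matrix(); t=ST-(q@np.r_[r[0],0])[:2]
    movel([t[0],t[1],zc+dz+.015],down(yaw),.25); pause(.25)
    movel([t[0],t[1],zc+dz+extra],down(yaw),.04); pause(.25)
    print("place",read_eef_pos().round(4),read_ft_force().round(1),round(read_finger_gap(),4))
    move_gripper(.068); pause(.1)
    movel([t[0],t[1],.27],down(yaw),.2); return True
E
python3 - <<'E'
from h import *
y=np.radians(-90)
print(inhand("ih0"))
print(stack(0,y,-.0150)); pause(.3); snap("wrist","p1");snap("scene","p1s"); print(read_time_s())
E
```

```text
(array([ 0.00091317, -0.00010929]), np.int32(1333), array([254.41410353, 253.70667667]))
inhand (array([ 0.00146366, -0.00064236]), np.int32(986), array([253.3326572 , 252.98580122])) gap 0.0473
CHECK
False
28.2
```

View pics/p1.png

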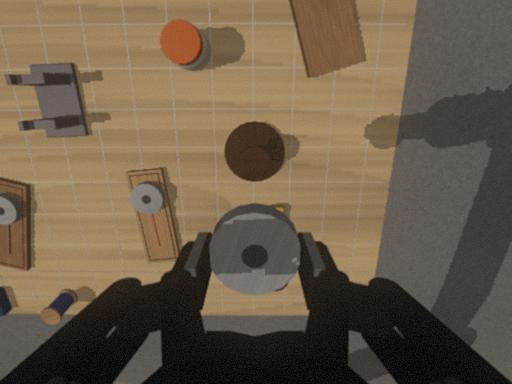

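```bash
sed -i 's/np.clip(110-mx,0,None)\*(np/np.clip(70-mx,0,None)*(np/; s/(w>25)/(w>0)/; s/r\[1\]>500/r[1]>900/' h.py
python3 - <<'E'
from h import *
im=cv2.imread("pics/p1.png"); print(im[250:262:3,225:285:6].max(2))
y=np.radians(-90)
print(stack(0,y,-.0150)); pause(.3); snap("wrist","p1");snap("scene","p1s"); print(read_time_s())
E
```

```text
[[79 87 86 61 46 47 44 78 85 90]
 [88 89 83 44 47 41 42 57 87 85]
 [85 82 84 38 44 49 43 58 86 88]
 [87 85 83 44 46 43 46 57 85 85]]
inhand (array([-3.55431921e-04, -3.41385401e-05]), np.int32(502), array([254.52589641, 255.99800797])) gap 0.0473
place [ 0.5975 -0.2878  0.0633] [-0.9  0.7  2.9] 0.0478
True
32.7417
```

View pics/p1.png

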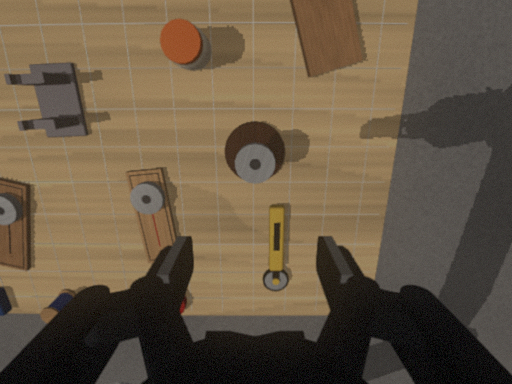

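```bash
cat >> h.py <<'E'
def pilecheck(k,name):
    im,P=snap("wrist",name); r=disc(im,P,ST,.07+.014*(k+1)); e=(r[0][:2]-ST)*1000
    print("pile",k,"err mm",e.round(1), "outline", ((r[1][:2]-ST)*1000).round(1),"r px",round(r[3][2],1)); return e
E
python3 - <<'E'
from h import *
y=np.radians(-90)
pilecheck(0,"p1b")
r=look_disc([.528,-.125],.010,y,"d2");print(r[0],r[1]); xy=r[0][:2]
if np.hypot(*(r[0]-r[1])[:2])<.003:
    grab(xy,.010,y,-.0138); lift(xy,y)
    print(stack(1,y,-.0138,name="ih2")); pause(.3); pilecheck(1,"p2"); print(read_time_s())
E
```

```text
pile 0 err mm [0.1 0. ] outline [0.1 0.3] r px 19.9
[ 0.52851428 -0.12363235  0.024     ] [ 0.52872732 -0.12364606  0.021     ]
down [ 0.5298 -0.1239  0.0044] [ 0.  -0.4 -0.5]
gap 0.0472 [-1.5  0.7  6. ]
inhand (array([-3.27559681e-04, -9.37403213e-05]), np.int32(496), array([254.34274194, 254.69556452])) gap 0.047
place [ 0.5973 -0.2878  0.0786] [-1.8  0.6  4.3] 0.0474
True
pile 1 err mm [-0.1 -0. ] outline [0.2 0.2] r px 20.8
41.6333
```

View pics/p2.png

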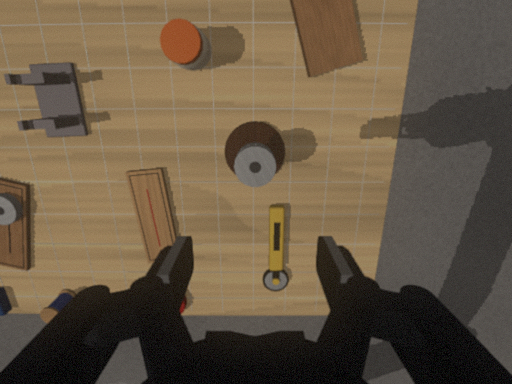

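Two are stacked, centred to 0.2 mm. Next, the weight on the right template and the two on the mat.

```bash
cat > w.py <<'E'
from h import *
def do(k,guess,zb,yd,tag,lim=.004):
    y=np.radians(yd); r=look_disc(guess,zb,y,f"d{tag}");print(r[0],r[1]); xy=r[0][:2]
    if np.hypot(*(r[0]-r[1])[:2])>lim: print("STOP disagree");return False
    g=grab(xy,zb,y,-.0138)
    if g<.045: print("STOP grip"); return False
    lift(xy,y)
    ok=stack(k,y,-.0138,name=f"ih{tag}"); pause(.3)
    if ok: pilecheck(k,f"p{tag}")
    print("t",read_time_s()); return ok
E
python3 - <<'E'
from w import *
if do(2,[.512,.106],.010,-90,"3"): do(3,[.645,.137],0,0,"4")
E
```

```text
[0.50944872 0.1082273  0.024     ] [0.50963266 0.10817887 0.021     ]
down [0.5106 0.1086 0.0044] [-0.   0.5  0.7]
gap 0.0473 [-2.1 -0.2  6.1]
inhand (array([-0.00036984, -0.00010078]), np.int32(496), array([254.39717742, 254.79233871])) gap 0.0474
place [ 0.5973 -0.2878  0.0926] [-1.5  0.5  3.8] 0.0474
pile 2 err mm [-0.  0.] outline [0.4 0.2] r px 21.7
t 51.8333
[0.64070773 0.13790771 0.014     ] [0.64091426 0.13854879 0.011     ]
down [ 0.6418  0.1383 -0.0055] [-0.3  1.1  0.2]
gap 0.0474 [-0.9  0.1  6.2]
inhand (array([ 3.89837869e-05, -3.99598607e-04]), np.int32(428), array([254.31542056, 255.02102804])) gap 0.047
place [ 0.5974 -0.2878  0.1067] [-1.2 -0.2  4.4] 0.0474
pile 3 err mm [ 0.1 -0.4] outline [ 0.1 -0.1] r px 22.5
t 62.1
```

```bash
python3 - <<'E'
from w import *
do(4,[.419,.390],0,-45,"5")
im,P=snap("scene","s5");snap("side","sd5")
E
```

```text
[0.42079187 0.38754036 0.014     ] [0.42167082 0.38828437 0.011     ]
down [ 0.4213  0.3884 -0.0058] [ 0.3 -0.1  0.2]
gap 0.0472 [-0.3 -1.2  6. ]
inhand (array([-0.00061843, -0.0004896 ]), np.int32(443), array([254.15575621, 255.53724605])) gap 0.0472
place [ 0.5976 -0.2876  0.1205] [-2.3  0.5  3.5] 0.0475
pile 4 err mm [ 0.1 -0. ] outline [0.7 0.2] r px 23.8
t 74.0417
```

View pics/s5.png

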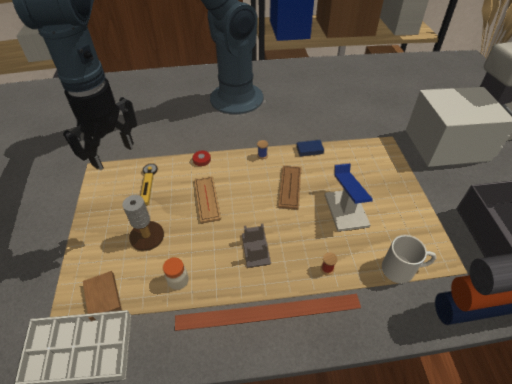

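View pics/sd5.png

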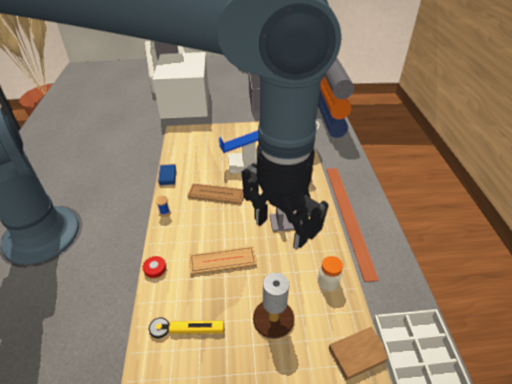

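View pics/d5.png

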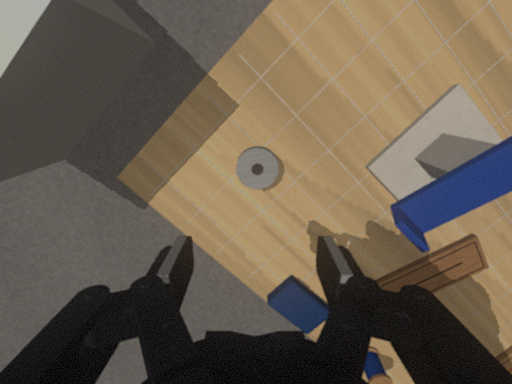

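All five weights are piled and no sixth is visible; the cutter has been nudged to scene (148,183). Now measuring the board.

```bash
python3 - <<'E'
from h import *
import json
for y in [-90,0]:
    goto([.56,.25,.30],np.radians(y),settle=.4)
    im,P=snap("wrist",f"b_{y}"); json.dump({k:np.array(v).tolist() for k,v in P.items()},open(f"pics/b_{y}.json","w"))
    z=cv2.resize(im[40:240,150:370],None,fx=3,fy=3,interpolation=cv2.INTER_CUBIC); cv2.imwrite(f"pics/b_{y}z.png",z[:,:,::-1])
print(read_time_s())
E
```

```text
78.2667
```

View pics/b_-90z.png

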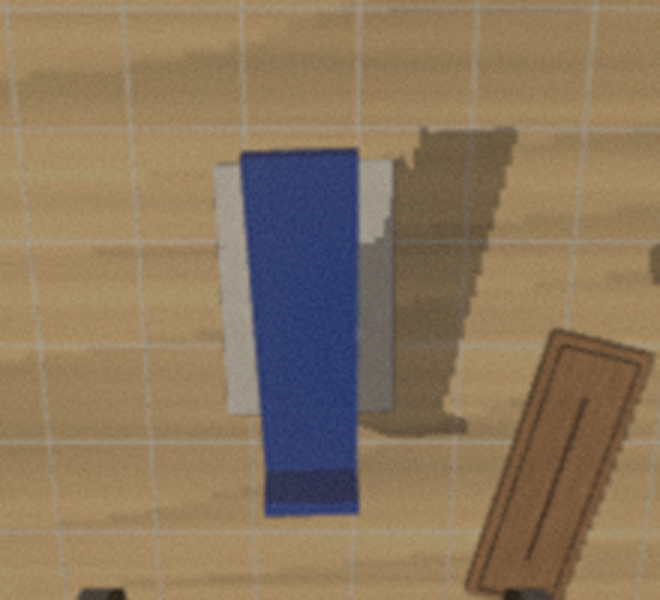

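View pics/b_0z.png

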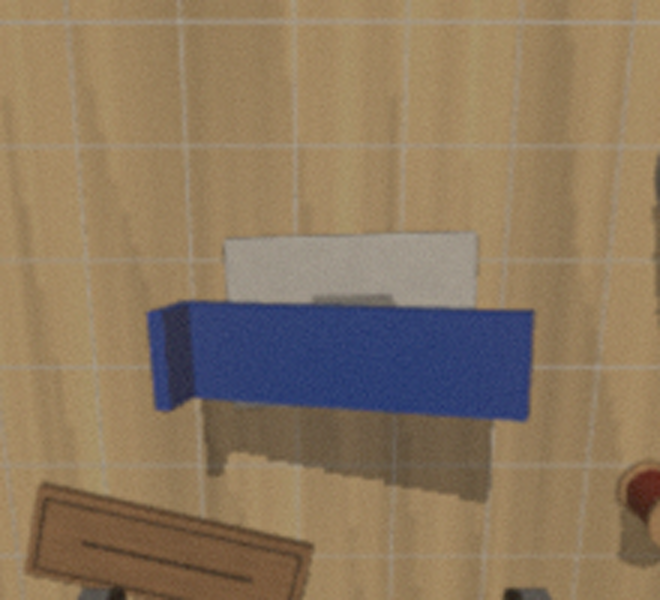

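View pics/b_-90.png

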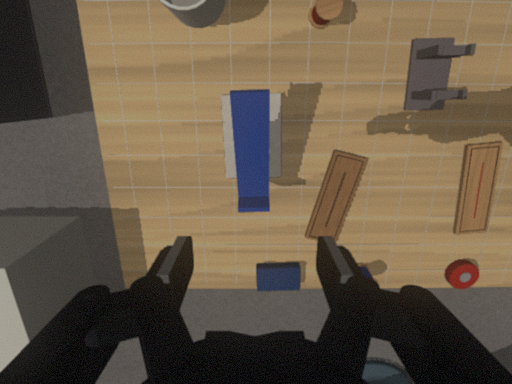

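Board corners read from the two zooms: top end at (242,158) and (358,155), ledge foot at (264,471) and (357,469). In the second view they are (533,312), (527,418), (190,303) and (195,398). Fitting the pose.

```bash
cat > bfit.py <<'E'
from h import *
import json
L={-90:[((.07,.022,0),(242,158)),((.07,-.022,0),(358,155)),((-.08,.022,0),(264,471)),((-.08,-.022,0),(357,469)),((-.08,.022,.024),(265,507)),((-.08,-.022,.024),(357,505))],
 0:[((.07,.022,0),(533,312)),((.07,-.022,0),(527,418)),((-.08,.022,0),(190,303)),((-.08,-.022,0),(195,398))]}
def bT(q):
    Rb=R.from_euler("zy",[q[3],-np.radians(20)]).as_matrix(); return Rb,np.array(q[:3])
def res(q,ret=False):
    Rb,t=bT(q);o=[]
    for y,l in L.items():
        P=json.load(open(f"pics/b_{y}.json"))
        X=np.array([a for a,_ in l])@Rb.T+t; uv=np.array([b for _,b in l])/3+[150,40]-0.33
        o.append(proj("wrist",X,P)-uv)
    o=np.vstack(o); return o if ret else o.ravel()
r=least_squares(res,[.58,.25,.1,0]);print(r.x.round(4),np.degrees(r.x[3]));print(res(r.x,True).round(1))
r2=least_squares(lambda q:res([q[0],q[1],.1,q[2]]),[.58,.25,0]);print("z fixed",r2.x.round(4))
E
python3 bfit.py
```

```text
[0.5788 0.2538 0.1023 0.0276] 1.5811230024686942
[[-1.2  0.1]
 [ 0.1 -0.1]
 [ 0.2 -0. ]
 [-0.1 -0. ]
 [-1.  -0.7]
 [ 0.6 -0.7]
 [-0.4  0.2]
 [-0.3  1.2]
 [-0.6  0. ]
 [-0.   0.1]]
z fixed [0.5786 0.2537 0.0272]
```

Board pose: (0.5787, 0.2537, 0.100), yaw 1.6°, residuals about 1 px. Now hover pictures of both templates, the cradle and the cutter.

```bash
python3 - <<'E'
from h import *
import json
for n,p,y in [("TR",[.485,.11,.22],-90),("CR",[.672,-.01,.27],-90),("TL",[.49,-.128,.22],-90),("CU",[.44,-.30,.24],-90)]:
    goto(p,np.radians(y),settle=.3)
    im,P=snap("wrist",f"m_{n}"); json.dump({k:np.array(v).tolist() for k,v in P.items()},open(f"pics/m_{n}.json","w"))
    z=cv2.resize(im[60:240,150:370],None,fx=3.3,fy=3.3,interpolation=cv2.INTER_CUBIC); cv2.imwrite(f"pics/m_{n}z.png",z[:,:,::-1])
    print(n,read_time_s())
E
```

```text
TR 79.7
CR 80.9583
TL 82.2
CU 83.3
```

View pics/m_TRz.png

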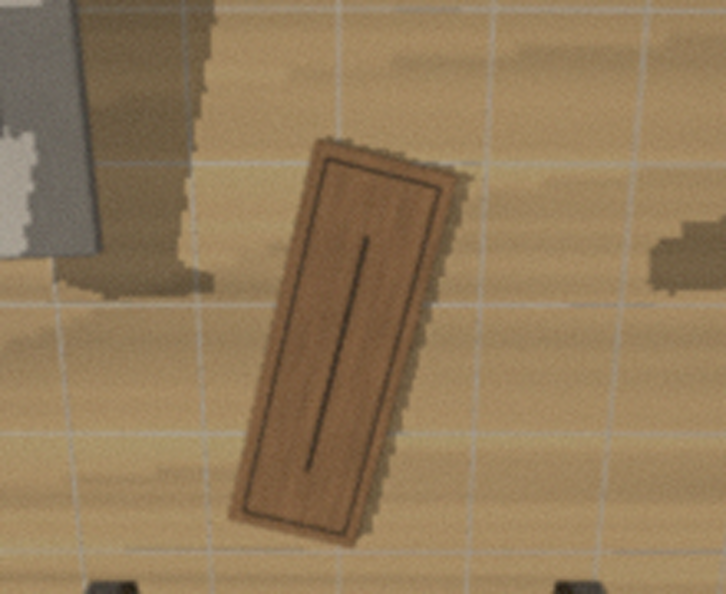

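View pics/m_TLz.png

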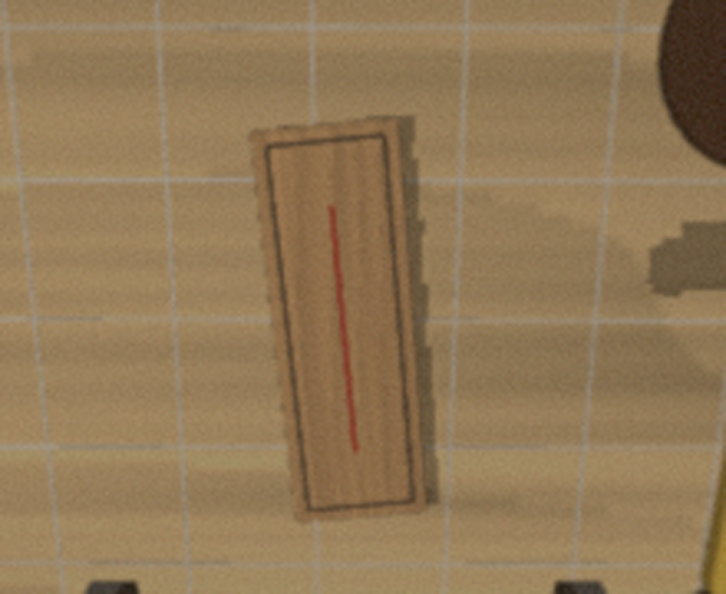

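View pics/m_CRz.png

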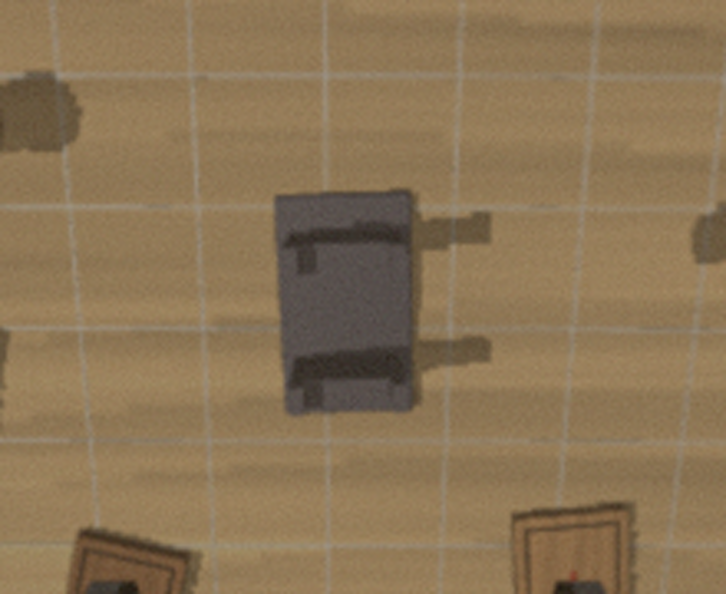

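View pics/m_CU.png

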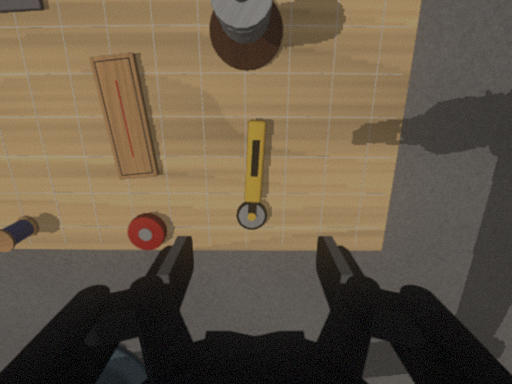

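```bash
cat > tfit.py <<'E'
from h import *
import json
def W(n,zs,z): 
    P=json.load(open(f"pics/m_{n}.json")); return np.array([atz("wrist",(np.array(a)+.5)/3.3+[150,60]-.5,z,P) for a in zs])
for n,c,l in [("TR",[(327,158),(443,187),(347,535),(243,512)],[(365,238),(308,470)]),("TL",[(266,147),(384,135),(414,500),(310,510)],[(332,207),(356,451)])]:
    w=W(n,c,.010)[:,:2]; m=W(n,l,.010)[:,:2]
    ax=(w[0]+w[1]-w[2]-w[3]);ax/=np.linalg.norm(ax)
    print(n,"ctr",w.mean(0).round(4),"line mid",m.mean(0).round(4),"yaw",np.degrees(np.arctan2(ax[1],ax[0])).round(2),np.degrees(np.arctan2(*(m[0]-m[1])[::-1])).round(2),"len",np.linalg.norm((w[0]+w[1]-w[2]-w[3])/2).round(4),"wid",np.linalg.norm((w[0]+w[3]-w[1]-w[2])/2).round(4))
im=cv2.imread("pics/m_CR.png")[105:195,220:290]; im=np.clip(im.astype(float)*2.2,0,255).astype(np.uint8)
cv2.imwrite("pics/crz.png",cv2.resize(im,None,fx=6.5,fy=6.5,interpolation=cv2.INTER_CUBIC))
im=cv2.imread("pics/m_CU.png")[110:235,220:290]
cv2.imwrite("pics/cuz.png",cv2.resize(im,None,fx=4.7,fy=4.7,interpolation=cv2.INTER_CUBIC))
E
python3 tfit.py
```

```text
TR ctr [0.4738 0.1145] line mid [0.4738 0.1153] yaw -14.05 -13.52 len 0.1497 wid 0.0454
TL ctr [ 0.49   -0.1261] line mid [ 0.4901 -0.1261] yaw 5.8 5.61 len 0.1488 wid 0.0445
```

View pics/crz.png

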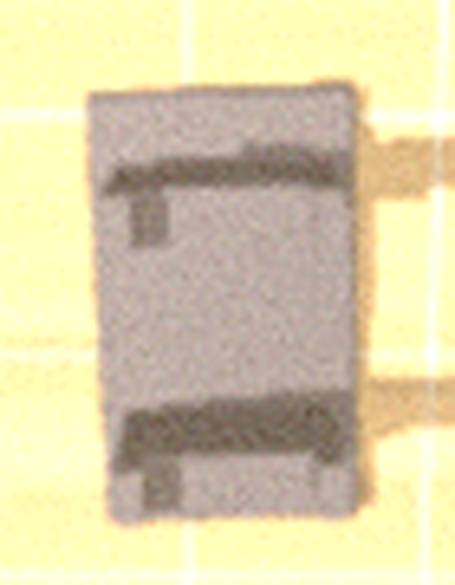

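View pics/cuz.png

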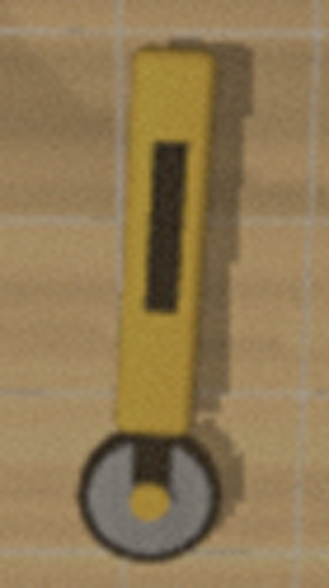

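```bash
cat > cfit.py <<'E'
from h import *
import json
P=json.load(open("pics/m_CR.json"))
px=lambda a:(np.array(a)+.5)/6.5+[220,105]-.5
def X(q,l): 
    l=np.atleast_2d(l);c,s=np.cos(q[2]),np.sin(q[2]);return np.c_[q[0]+c*l[:,0]-s*l[:,1],q[1]+s*l[:,0]+c*l[:,1],l[:,2]]
def res(q):
    e=proj("wrist",X(q,[(.05,.03,.008),(.05,-.03,.008)]),P)-[px((90,97)),px((354,90))]
    o=list(e.ravel())
    for sgn,pt in [(1,(105,380)),(-1,(357,390))]:
        w=atz("wrist",px(pt),.008,P)-[q[0],q[1],0]; y=-np.sin(q[2])*w[0]+np.cos(q[2])*w[1]; o.append((y-sgn*.03)*700)
    return o
r=least_squares(res,[.67,-.01,0]);q=r.x;print(q.round(4),np.degrees(q[2]).round(2),np.array(res(q)).round(2))
im=cv2.imread("pics/crz.png")
def line(a,b,col):
    u=(proj("wrist",X(q,[a,b]),P)-[220,105]+.5)*6.5; cv2.line(im,*[tuple(int(v) for v in k) for k in u],col,1)
def rect(x0,x1,y0,y1,z,col):
    c=[(x0,y0,z),(x1,y0,z),(x1,y1,z),(x0,y1,z)]
    for i in range(4): line(c[i],c[(i+1)%4],col)
rect(-.05,.05,-.03,.03,.008,(0,0,255));rect(-.05,.05,-.03,.03,0,(0,0,120))
for s in (-.028,.028):
    rect(s-.006,s+.006,-.018,.018,.05,(255,0,0))
    for t in (1,-1): rect(s-.006,s+.006,t*.018,t*.024,.06,(0,255,0))
cv2.imwrite("pics/crfit.png",im)
E
python3 cfit.py
```

```text
[ 0.6698 -0.0094  0.0317] 1.82 [-0.46  0.1   0.56 -0.08 -0.55  0.45]
```

View pics/crfit.png

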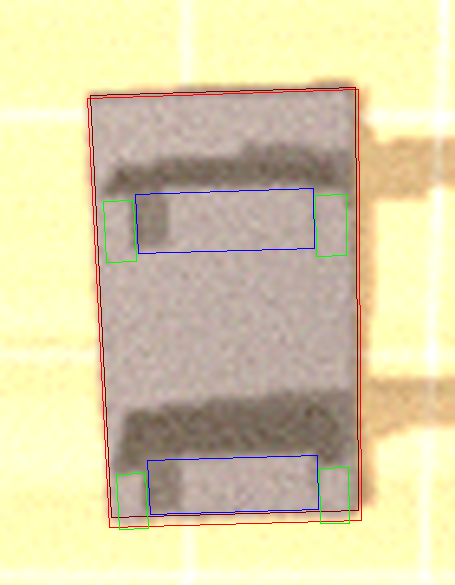

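The cradle fit matches: (0.6698, -0.0094), yaw 1.8°. The templates are at (0.4738, 0.1147) with yaw -14° and (0.490, -0.126) with yaw 5.7°, and the outline sizes check. Grasping the brown template.

```bash
cat > t.py <<'E'
from h import *
BR=R.from_euler("zy",[.0274,-np.radians(20)]).as_matrix(); BT=np.array([.5787,.2537,.100])
RT=np.c_[BR[:,0],-BR[:,1],-BR[:,2]]; QT=R.from_matrix(RT).as_quat()
H=.0135
def tplace(c): # board-frame template centre -> TCP
    return BT+BR@np.array(c)-RT@np.array([0,0,-H])
def tgrab(ctr,yaw,z=-.0085):
    y=np.radians(yaw)-np.pi/2
    move_ptp([*ctr,.10],down(y)); move_gripper(.068)
    movel([*ctr,.03],down(y),.25); pause(.1)
    movel([*ctr,z],down(y),.1); pause(.3)
    print("down",read_eef_pos().round(4),read_ft_force().round(1))
    move_gripper(.045,60); pause(.15); g=read_finger_gap(); print("gap",round(g,4),read_ft_force().round(1))
    movel([*ctr,.22],down(y),.25); pause(.2); print("lifted gap",round(read_finger_gap(),4)); return g
E
python3 - <<'E'
from t import *
for c in [(.003,0,.09),(.003,0,.006),(.003,0,.016)]: print(tplace(c).round(4),inverse_kinematics(tplace(c),QT))
tgrab([.4738,.1147],-13.9); snap("wrist","tg1"); print(read_time_s())
E
```

```text
[0.5554 0.2538 0.1729] [ 0.12480575  0.29742427 -0.81889306  1.96556737  0.62412088  0.77532999
 -2.59571075]
[0.5841 0.2538 0.094 ] [ 0.16676249  0.51567926 -0.88132627  1.95703092  0.93377121  0.74978477
 -2.81184887]
[0.5807 0.2538 0.1034] [ 0.17624235  0.49626808 -0.89317893  1.9591114   0.90867926  0.75706741
 -2.79471265]
down [ 0.4742  0.1148 -0.008 ] [ 0.1 -0.7  0.5]
gap 0.0539 [-0.8 -1.1  5.1]
lifted gap 0.0539
88.2333
```

View pics/tg1.png

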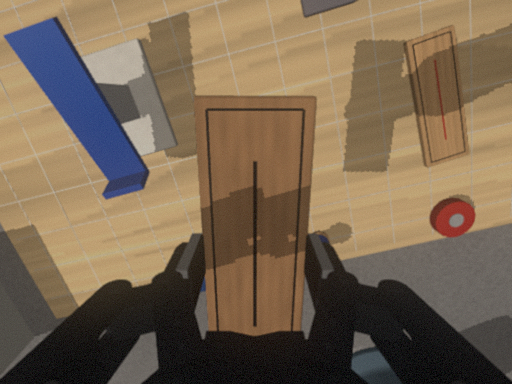

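The template is held straight, with its line from (254,161) to (254,327). Placing it with a half turn keeps joint 7 away from its limit. First the in-hand offset and an IK check.

```bash
cat >> t.py <<'E'
RT2=np.c_[-BR[:,0],BR[:,1],-BR[:,2]]; Q2=R.from_matrix(RT2).as_quat()
OFF=np.zeros(2)
def tplace2(c,off): return BT+BR@np.array(c)-RT2@np.array([off[0],off[1],-H])
def pix2tool(uv,zt):
    P=camera_params("wrist");p=read_eef_pos();q=R.from_quat(read_tcp_rot()).as_matrix()
    o,v=ray("wrist",uv,P);o=q.T@(o-p);v=q.T@v; return o+v*(zt-o[2])/v[2]
E
python3 - <<'E'
from t import *
for n,u in dict(l1=(254.5,161.5),l2=(254.5,326.5),c1=(207,109),c2=(305,109),far1=(196,97),far2=(316,97)).items(): print(n,pix2tool(u,-H-.005).round(4))
for c in [(.003,0,.09),(.003,0,.006),(.003,0,.016)]: print(inverse_kinematics(tplace2(c,[0,0]),Q2))
E
```

```text
l1 [ 0.05    0.0001 -0.0185]
l2 [-0.0514  0.0001 -0.0185]
c1 [ 0.0746 -0.0217 -0.0185]
c2 [ 0.0746  0.0232 -0.0185]
far1 [ 0.0799 -0.0264 -0.0185]
far2 [ 0.0799  0.0279 -0.0185]
[ 0.43207702  0.48342265 -1.23303472  1.95570645  0.89727533  0.9247335
  0.36530377]
[ 0.40616505  0.75292732 -1.24643645  1.9488051   1.21869237  0.98717949
  0.18917238]
[ 0.40827902  0.72093767 -1.2451434   1.9512509   1.18303297  0.97769254
  0.2053476 ]
```

```bash
cat >> t.py <<'E'
def tput(layer,off=(-.0003,.0003),xb=.003,tag="tp"):
    zc=.005+.010*layer
    move_ptp(tplace2((xb,0,.10),off),Q2); pause(.3); print("pre",read_eef_pos().round(4),tplace2((xb,0,.10),off).round(4),round(read_finger_gap(),4)); snap("wrist",tag+"_pre")
    movel(tplace2((xb,0,zc+.012),off),Q2,.15); pause(.3); f0=read_ft_force()
    for e in [.008,.005,.003,.002,.001,0.0,-.001]:
        movel(tplace2((xb,0,zc+e),off),Q2,.04); pause(.15); f=read_ft_force()-f0; print(e,f.round(1))
        if np.linalg.norm(f)>6: break
    print("place",round(read_finger_gap(),4))
E
python3 - <<'E'
from t import *
tput(0,tag="tp1"); snap("wrist","tp1_dn"); print(read_time_s())
E
```

```text
pre [0.5517 0.2534 0.1822] [0.5517 0.2535 0.1822] 0.0538
0.008 [-0.8  1.  -0.1]
0.005 [ 0.9 -0.1 -0.4]
0.003 [ 0.2 -0.6  0.9]
0.002 [-0.2  0.4  1.3]
0.001 [ 0.2 -0.9  1.4]
0.0 [-2.4 -1.8  6.6]
place 0.0539
94.4833
```

View pics/tp1_dn.png

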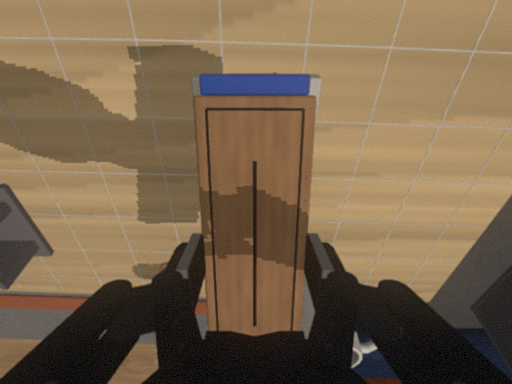

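Contact came exactly at the predicted height. The ledge (columns 200-309) is centred under the template (196-316). Releasing and checking.

```bash
python3 - <<'E'
from t import *
move_gripper(.068); pause(.2)
movel(tplace2((.003,0,.10),(0,0)),Q2,.15); pause(.3)
im,P=snap("wrist","tp1_rel");  z=cv2.resize(im[20:260,130:390],None,fx=2.5,fy=2.5,interpolation=cv2.INTER_CUBIC);cv2.imwrite("pics/tp1_relz.png",z[:,:,::-1])
c=[(-.08,-.022,.024),(-.08,.022,.024)]+[(.003+sx*.075,sy*.023,.010) for sx,sy in [(-1,-1),(-1,1),(1,1),(1,-1)]]
print(((proj("wrist",np.array(c)@BR.T+BT,P)-[130,20]+.5)*2.5).round(0)); print(read_time_s())
E
```

```text
[[237. 188.]
 [388. 188.]
 [239. 215.]
 [386. 215.]
 [373. 627.]
 [252. 627.]]
96.1083
```

View pics/tp1_relz.png

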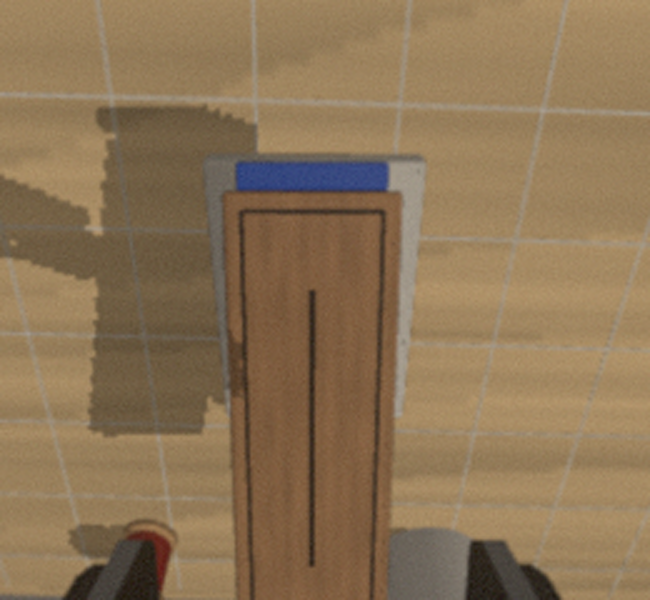

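The first template is on the board at x ≈ +2 mm, centred. Now the pale one.

```bash
python3 - <<'E'
from t import *
movel([.53,.2,.26],down(np.radians(90)),.25)
move_ptp([.49,-.126,.22],down(np.radians(5.7+90-180)))
tgrab([.490,-.1261],5.7); snap("wrist","tg2"); print(read_time_s())
for n,u in dict(l1=(254.5,161.5),l2=(254.5,326.5)).items(): print(n,pix2tool(u,-H-.005).round(4))
E
```

```text
down [ 0.4905 -0.1262 -0.008 ] [-0.1 -0.5 -0.6]
gap 0.0543 [-0.8  0.3  5.6]
lifted gap 0.0537
102.3917
l1 [ 0.05   -0.0001 -0.0185]
l2 [-0.0513 -0.0001 -0.0185]
```

View pics/tg2.png

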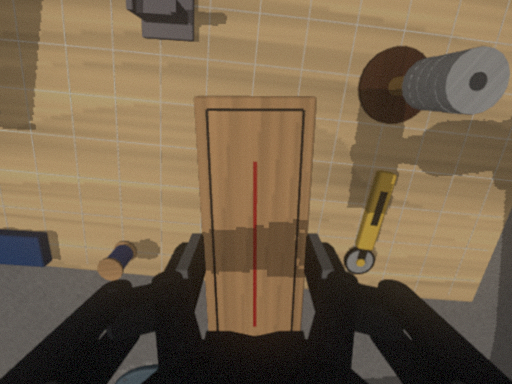

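```bash
python3 - <<'E'
from t import *
move_ptp([.48,.05,.27],down(np.radians(0)))
tput(1,tag="tp2")
move_gripper(.068); pause(.2)
movel(tplace2((.003,0,.10),(0,0)),Q2,.15); pause(.3)
im,P=snap("wrist","tp2_rel");  z=cv2.resize(im[20:260,130:390],None,fx=2.5,fy=2.5,interpolation=cv2.INTER_CUBIC);cv2.imwrite("pics/tp2_relz.png",z[:,:,::-1])
c=[(-.08,-.022,.024),(-.08,.022,.024)]+[(.003+sx*.075,sy*.023,.020) for sx,sy in [(-1,-1),(-1,1),(1,1),(1,-1)]]
print(((proj("wrist",np.array(c)@BR.T+BT,P)-[130,20]+.5)*2.5).round(0)); print(read_time_s())
movel([.53,.2,.27],down(np.radians(90)),.25);snap("side","tp2_side")
E
```

```text
pre [0.5528 0.2518 0.1827] [0.5517 0.2535 0.1822] 0.0542
0.008 [ 1.3 -0.5 -0.1]
0.005 [1.4 0.7 0.6]
0.003 [ 1.3 -0.1  0.7]
0.002 [0.5 0.2 1.2]
0.001 [0.9 0.8 0.7]
0.0 [-1.4 -1.5  6.5]
place 0.054
[[237. 188.]
 [389. 188.]
 [236. 216.]
 [390. 216.]
 [375. 643.]
 [250. 643.]]
109.6167
```

View pics/tp2_relz.png

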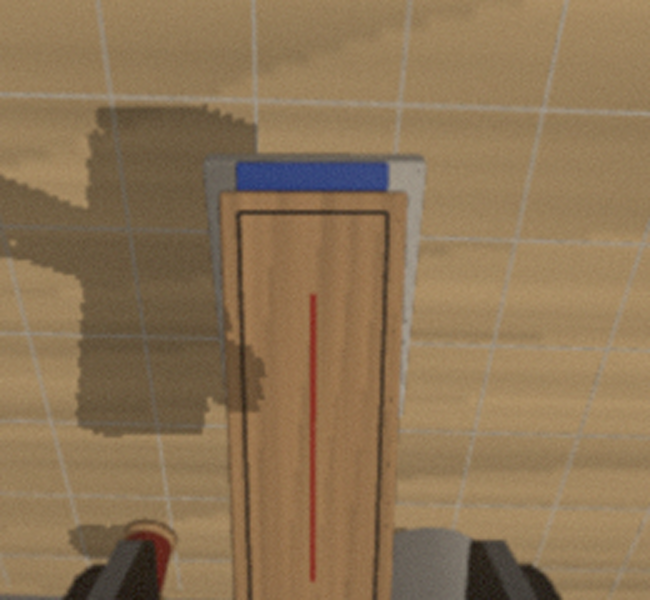

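View pics/tp2_side.png

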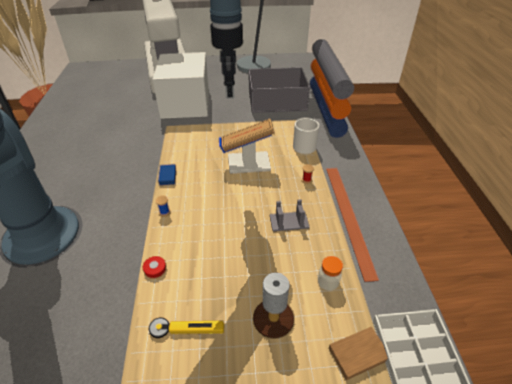

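The second template coincides: outline corners at (240,212) and (387,212), flat in the side view. Now the cutter, with a fresh picture.

```bash
cat > c.py <<'E'
from h import *
def cutter(im,P):
    hsv=cv2.cvtColor(im,cv2.COLOR_RGB2HSV); m=cv2.inRange(hsv,(20,170,90),(32,255,255)); m[300:]=0
    m=cv2.morphologyEx(m,cv2.MORPH_CLOSE,np.ones((7,7),np.uint8)); m=cv2.morphologyEx(m,cv2.MORPH_OPEN,np.ones((9,9),np.uint8))
    n,l,st,ce=cv2.connectedComponentsWithStats(m);k=1+np.argmax(st[1:,4])
    ct=max(cv2.findContours((l==k).astype(np.uint8),cv2.RETR_EXTERNAL,cv2.CHAIN_APPROX_NONE)[0],key=len)
    w=np.array([atz("wrist",p,.018,P)[:2] for p in ct[:,0].astype(float)])
    (c,s,a)=cv2.minAreaRect((w*1e4).astype(np.float32)); b=cv2.boxPoints((c,s,a))/1e4
    e=[b[1]-b[0],b[2]-b[1]]; ax=max(e,key=np.linalg.norm); 
    if ax[0]>0: ax=-ax   # towards blade (-x)
    return np.array(c)/1e4,np.array(s)/1e4,ax/np.linalg.norm(ax)
E
python3 - <<'E'
from c import *
move_gripper(.05)
move_ptp([.48,-.15,.28],down(np.radians(-80)))
goto([.44,-.31,.22],np.radians(-90))
im,P=snap("wrist","cu1"); c,s,ax=cutter(im,P); print(c,s,np.degrees(np.arctan2(ax[1],ax[0])),read_time_s())
z=cv2.resize(im[90:240,180:330],None,fx=4,fy=4,interpolation=cv2.INTER_CUBIC)
for t in (-.0575,0,.0575):
    u=(proj("wrist",[*(c+ax*t),.018],P)[0]-[180,90]+.5)*4; cv2.circle(z,tuple(int(v) for v in u),4,(255,0,0),-1)
cv2.imwrite("pics/cu1z.png",z[:,:,::-1])
E
```

```text
[ 0.39460823 -0.2959937 ] [0.03142208 0.01905443] -179.95717 113.375
```

View pics/cu1z.png

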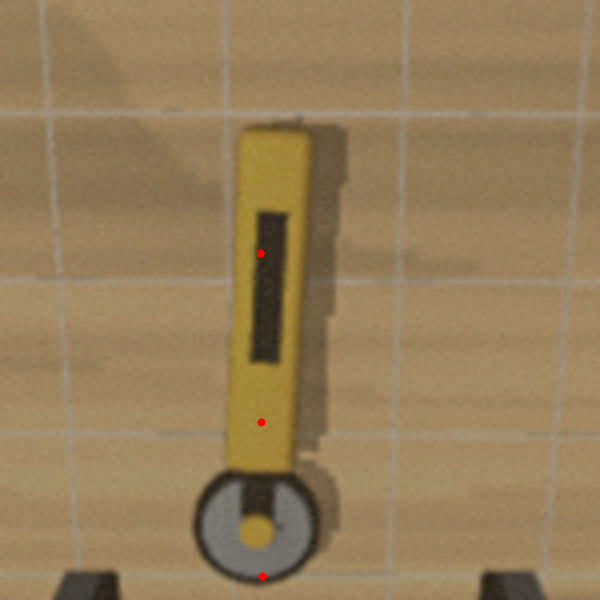

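The yellow mask split at the black slot, so I'll use the handle corners from this zoom: (241,132), (310,134), (293,472), (228,470).

```bash
python3 - <<'E'
from c import *
P=camera_params("wrist")
w=np.array([atz("wrist",(np.array(a)+.5)/4+[180,90]-.5,.018,P)[:2] for a in [(241,132),(310,134),(293,472),(228,470)]])
c=w.mean(0);ax=(w[2]+w[3]-w[0]-w[1])/2; L=np.linalg.norm(ax);u=ax/L
print(c,"len",L,"wid",np.linalg.norm(w[0]-w[1]),np.linalg.norm(w[2]-w[3]),"ang",np.degrees(np.arctan2(u[1],u[0])))
print("origin",c+u*.0075); b=atz("wrist",(np.array((257,531))+.5)/4+[180,90]-.5,.018,P)[:2]; print("blade hub from origin",(b-(c+u*.0075))@u)
E
```

```text
[ 0.43295396 -0.29873373] len 0.11281228657221291 wid 0.021354140848393148 0.022148989970688093 ang 177.18166534519233
origin [ 0.42546303 -0.29836496]
blade hub from origin 0.07139340992394001
```

The size and hub distance check: origin (0.4255, -0.2984), axis 177.2°. Grasping at the origin.

```bash
python3 - <<'E'
from c import *
y=np.radians(-92.8); p=[.4255,-.2984]
move_gripper(.045)
goto([*p,.05],y,settle=.1); movel([*p,-.002],down(y),.1); pause(.3)
print(read_eef_pos().round(4),read_ft_force().round(1))
move_gripper(.015,60); pause(.15); print("gap",read_finger_gap(),read_ft_force().round(1))
movel([*p,.26],down(y),.25); pause(.3); print("gap",read_finger_gap(),read_time_s()); snap("wrist","cu_g")
E
```

```text
[ 0.4259 -0.2987 -0.0015] [ 0.6  0.6 -0.1]
gap 0.02253646821447802 [-0.5 -0.1  5.8]
gap 0.022475973661235986 117.35
```

View pics/cu_g.png

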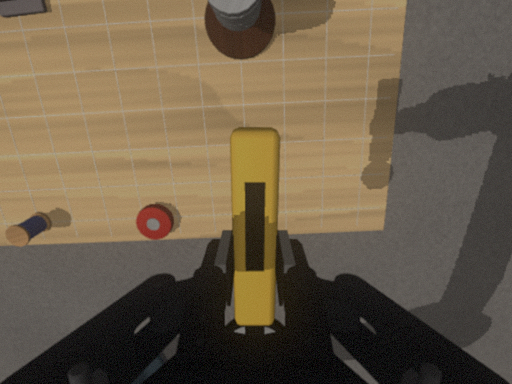

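The cutter is held straight (end at row 129). Checking the in-hand offset, then placing.

```bash
python3 - <<'E'
from t import pix2tool
from c import *
e=pix2tool((255,129.5),-.020); e2=pix2tool((255,324.5),-.020); print(e,e2)
off=e[0]-.065; print("off",off)
y=np.radians(1.8-90); q=R.from_quat(down(y)).as_matrix(); off=float(np.clip(off,-.006,.006))
C=np.array([.6698,-.0094])-(q@[off,0,0])[:2]
move_ptp([.55,-.13,.27],down(y)); move_ptp([*C,.20],down(y)); pause(.3); print("gap",read_finger_gap()); snap("wrist","cu_pre")
movel([*C,.062],down(y),.15); pause(.3); f0=read_ft_force()
for z in [.056,.053,.051,.050,.049,.048,.047]:
    movel([*C,z],down(y),.04); pause(.15); f=read_ft_force()-f0; print(z,f.round(1))
    if np.linalg.norm(f)>6: break
snap("wrist","cu_dn"); print(read_time_s(),read_finger_gap())
E
```

```text
[ 0.06548651  0.00019943 -0.02      ] [-0.04836803  0.00029915 -0.02      ]
off 0.000486512720005397
gap 0.022668055550860503
0.056 [ 0.4  0.  -1.5]
0.053 [ 1.4  0.7 -0.4]
0.051 [ 0.7  0.3 -1.2]
0.05 [ 1.   0.7 -0.7]
0.049 [ 1.4  0.2 -0.6]
0.048 [-0.7 -0.1  3.7]
0.047 [-2.3  0.7  8.5]
123.625 0.022481558047366193
```

View pics/cu_dn.png

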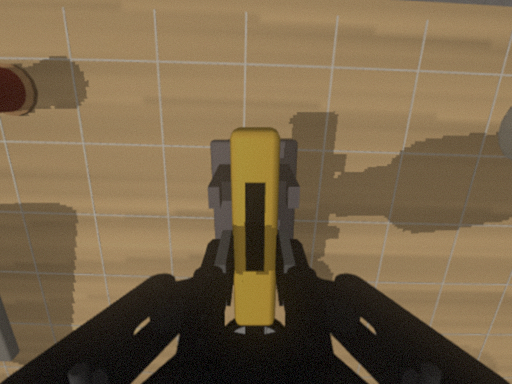

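Seated at the expected height, centred between the lips (columns 215-298, handle 232-279). Release, back off and check everything.

```bash
python3 - <<'E'
from c import *
y=np.radians(1.8-90);C=read_eef_pos()[:2]
move_gripper(.04); pause(.2)
movel([*C,.10],down(y),.1); movel([*C,.24],down(y),.25); pause(.3); snap("wrist","f_cr")
move_ptp([.56,-.15,.28],down(np.radians(-90))); goto([*ST,.28],np.radians(-90),settle=.4); pilecheck(4,"f_pile")
move_ptp([.40,0.0,.35],down(np.radians(-90))); pause(.3); snap("scene","f_scene");snap("side","f_side");print(read_time_s())
for n in ("f_scene","f_side"):
    im=cv2.imread(f"pics/{n}.png"); cv2.imwrite(f"pics/{n}z.png",cv2.resize(im[100:360,80:450],None,fx=2.1,fy=2.1,interpolation=cv2.INTER_CUBIC))
E
```

```text
pile 4 err mm [0.  0.4] outline [0.6 0.5] r px 22.7
129.45
```

View pics/f_cr.png

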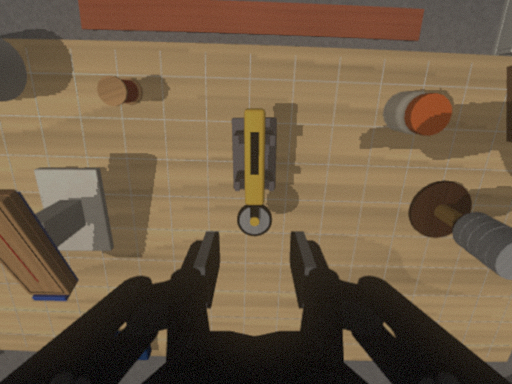

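View pics/f_scenez.png

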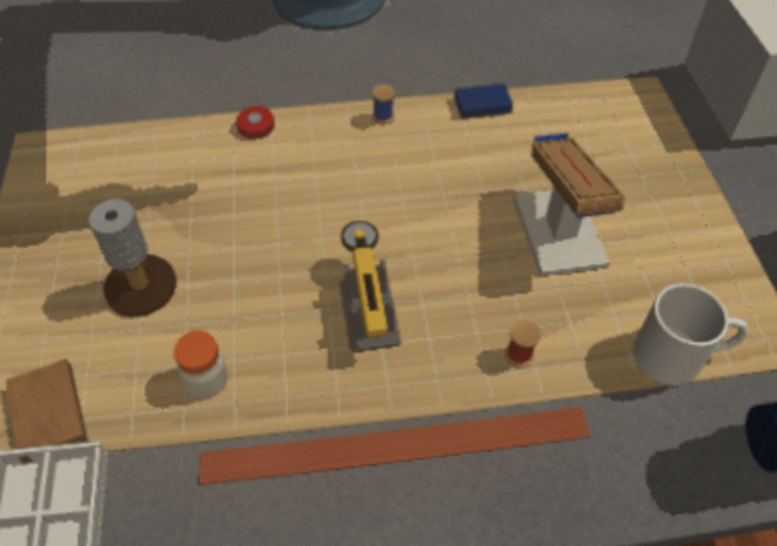

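View pics/f_sidez.png

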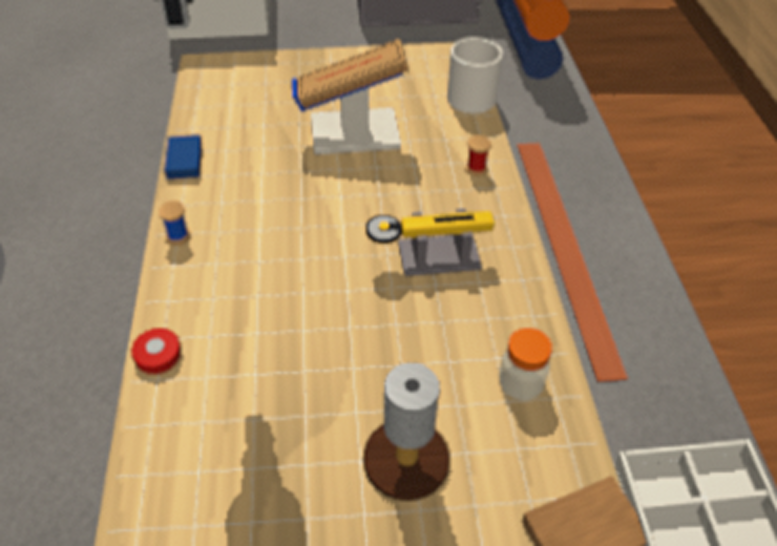

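All pictures show the goal state: a straight pile, templates flat, the cutter in both saddles and the jar upright. Handing in.

```bash
python3 - <<'E'
from bench import *
print(read_joint_vel().round(3)); sign_off(); print(read_time_s())
E
```

```text
[-0.004 -0.007  0.002  0.001  0.001  0.001 -0.001]
the job is handed in; nothing more can be done
the job is handed in; nothing more can be done
```

I piled all five weights on the stand, laid both templates on the sloped board, put the cutter in the cradle, and handed the job in at about 130 s. The sign-off reports no verdict, so the checks below are my own.

**Last checks**
- **Weights:** each disc read within 0.5 mm of the stand axis when placed, and the top disc read 0.4 mm off at the end. No sixth weight showed in any picture.
- **Templates:** they lie flat one on the other, about 2 mm from the ledge and centred within about 1 mm.
- **Cutter:** it lies along both saddles between the lips. It seated at the expected height and was about 0.5 mm off along its length in the gripper, which I corrected for. I checked its final pose only by eye.
- **Pin jar:** upright. The arm was clear of everything when I handed in.

**What disagreed or went wrong**
- **Tip distance:** the fingertips stood about 10 mm behind the reported TCP at a 50 mm gap, not 19 mm ahead. My first grasp closed above the disc because of this. I measured the true offset by touching the mat and used that afterwards.
- **Fixed cameras:** the scene and side cameras were about 3 mm off the wrist camera. I used the wrist camera for placing.
- **Finger gap:** it read 1.5 to 2.7 mm below the true part widths (0.0473 m on a 50 mm disc).
- **Detectors:** the automatic cutter outline failed, so I read its corners by eye. A dot threshold for the held disc also needed fixing once.
- **Cutter knocked:** it was nudged aside during the run, so I measured it again before the grasp.

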